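Fit the retaining ring on a gimbal pan spindle

TASK

Fit the loose snap ring on the gimbal's spindle with the snap-ring pliers: take the ring by its two eyes, spread it, pass it over the spindle end, press the sprung washer down with it until the groove is clear, and let the ring close fully into the groove, lying flat. Then put the pliers back upright in their slot in the stand, fully down, and leave the other things on the bench where they are.

Things in the scene. Friction and masses are not known exactly. Their poses are not given: they have to be found in the camera images.
- ring: The loose external snap ring (circlip), dark spring steel, 3.5 mm thick, 17 g, inner radius 16.2 mm when free, band 4 mm wide; it lies flat on the teal mat. Origin: ring centre at the underside; z = ring axis, up; +x points from the centre to the gap between the eyes. The band's back (60 degrees round -x) is stiff; each arm swings outward about the band's point (-15.8, +-9.1) mm.
- ring_l (a joint): Swing of the ring's +y arm, rad: 0 closed, up to 0.34 spread (0.1 moves the eye 3.9 mm). Sprung: about 1.6 N at the eye starts it, about 6 N holds 0.22. The spindle passes when both arms reach about 0.19; at 0.22 the opening is 0.7 mm wider than the spindle all round if the spindle's axis is 2.3 mm from the ring's origin, towards the gap.
- ring_r (a joint): The same for the ring's -y arm.
- eye_l (a point): Centre of the hole in the +y eye of the ring, on its upper face. The eyes are round lugs of 4.6 mm radius with through holes 5 mm across; on the free ring they lie at x = 22.7 mm, y = +-6 mm of the ring's frame. With the arms at 0.22 rad: x = 22.4, y = +-14.4 mm.
- eye_r (a point): The same for the -y eye.
- pliers: External snap-ring pliers, 177 mm long, about 0.16 kg, red grips, standing in the stand tips down. Origin: midway between the ends of the shut tips; z runs up the tool; y is the line along which tips and grips move (+y and -y are alike). Squeezing the grips spreads the tips; a spring shuts them. Flat underside of the joint block (20 mm x by 30 mm y) at z = 46 mm, pivot at z = 58 mm.
- grips (a point): Middle of the red grips, 148 mm up the pliers' z axis: take hold here, squeezing along y. The grips are bowed, widest here (62 mm over the outside when shut), 14 mm wide in x, 9 mm thick. Outer faces above (to z = 177 mm) are parallel when the tips are shut, those below (from z = 119 mm) when spread.
- pliers_l (a joint): Swing of the pliers' +y half, rad (the other half moves alike): 0 = tips shut at y = +-6 mm, 0.185 = built-in stop: tips at +-16.6 mm, grips 28 mm over the outside at their middle, and the ring on them at about 0.22 rad, which does it no harm. Squeeze at the grips: about 8 N starts it, 13 N reaches the stop with empty tips, 17 N with the ring.
- tip_l (a point): End of the +y tip pin: 3 mm across with a 2 mm point, standing 3 mm out of the flat end (shoulder) of a jaw 7 mm (y) by 5.5 mm (x). So with the shoulders on the ring's upper face the pin ends are 0.5 mm above its underside. The jaws stay within 10 mm (y) by 8 mm (x) each up to the joint.
- tip_r (a point): End of the -y tip pin.
- mat: Teal silicone work mat, fixed, 190 mm (x) by 210 mm (y), 5 mm thick, with 3 mm high parts bays along its +x side. Origin: centre of its underside.
- gimbal: Camera gimbal pan unit, fixed: black carbon plate 130 x 120 mm on gold feet, aluminium bearing housing of 32 mm radius in the middle, hollow aluminium spindle upright in it, low circuit board at its side, a brass-coloured preload washer on a gold wave spring round the spindle. Origin: on the spindle axis, at the bench.
- washer (a joint): How far the preload washer (outer radius 26 mm, flat, slides on the spindle) is pressed down, m: 0 at rest, its upper face 53 mm above the bench and hiding the lower part of the groove; 0.003 = bottomed, face at 50 mm, groove clear. Its spring takes 3 N to start and 6 N to bottom. Once in the groove, the ring holds the washer down and is pushed up against the groove's upper edge.
- seat (a point): On the spindle axis, at the groove's lower edge, 50 mm above the bench (the washer's face when bottomed). The groove (radius 16 mm) is 5 mm high from here; above it the spindle (radius 17.5 mm) is 3 mm high, then a bevel narrows it to radius 15.2 mm at its end, 62 mm above the bench.
- stand: Blue plier stand, fixed, 130 (x) x 70 mm, 60 mm high. Origin: at the bench, below the middle of its slot; two stub drivers stand 67 mm from there towards +x, 111 mm high.
- slot (a point): Middle of the slot's mouth on the stand's top, 60 mm above the bench. The slot is 14.5 mm (x) by 26.5 mm (y), edges bevelled, and goes right through. The pliers hang in it by their joint block resting on the top face, tips 14 mm above the bench, their y along the stand's y.
- driver: Bystander: orange screwdriver, 150 mm, lying on the bench.
- motor: Bystander: black drone motor, 52 mm across, 36 mm high.
- bearing: Bystander: small steel bearing on the mat, 26 mm across, 8 mm high.
- bottle: Bystander: pale bottle, 52 mm across, 130 mm high.
There are look-alikes about, which are no part of the job. Of the things that look like the pliers, the larger one is meant. What is shaped like the ring but orange is not meant.

How it is judged:
By the outcome, as a careful person would: the job done as asked, in the order asked, and still so for the second after the job is handed in, with the robot touching nothing.
It also fails if it takes over 67 s, if anything falls off the work surface, if the arm or the gripper's body presses on something with over 40 N, if the wrist force passes 120 N, or if a joint passes its speed limit or range.

ROBOT

A 6-joint arm with a two-finger parallel gripper is mounted at the origin on the work surface. World frame = base frame: x ahead of the robot, y to its left, z up, the work surface at z = 0. Lengths are in m, angles in rad, forces in N, time in s.
With the tool pointing down it reaches from about 0.35 to 0.85 m from the base axis. Payload 8.1 kg.
Tool frame: the origin (TCP) lies at the very end of the fingers, on their centre line; the grasp point (between the pads) lies robot.hold_point_z behind it (robot.hold_point_z is the distance from the TCP to the grasp point, in m); z points along the fingers, y is the direction in which the jaws open and shut (so a half turn about z gives the same grasp; the last joint's range is limited). The gripper opens to 93 mm and grips with 3 to 60 N. Pads are 15 mm wide; open, the fingers measure 128 mm over their backs; the gripper's body (75 mm by 188 mm) begins 65 mm behind the grasp point.
Start: joints at [-1.194, 0.13, 1.488, -0, 1.523, -0.085], TCP at [0.267, -0.537, 0.191] pointing down, gripper open.
Joint ranges: [-2.96, 2.96], [-0.89, 2.26], [0.02, 2.5], [-1.34, 4.48], [0, 2.73], [-2.66, 2.66]. Speed limits (rad/s): [2.39, 2.39, 2.79, 3.14, 3.14, 3.14].

INTERFACE

Orientations are given as a rotation vector (axis times angle).
In Python, from plant import robot, cams gives the robot as it stands. The module is installed in compiled form; this text tells all that it offers.
- The arm moves only by the tool step_arm, never from a script. Its argument "deltas" is a list of rows, each an object with "offset": the shift along the tool's x, y, z in cm, a list of three; "roll": the turn about the tool's z in rad. In form: [{"offset": [x, y, z], "roll": roll}, ...]. A call has 1 to 12 rows; each row shifts and turns the commanded pose from where the row before left it, along the tool's axes as they then stand; what a row does not reach is not made up. A row lasts 1/8 s, in which the tool goes at most 62.5 mm and 10.7 degrees, less where a joint would pass 70% of its speed; a pose out of reach is approached as far as the arm can. A call with a gripper value outside its range is refused whole. "fingers" is the finger opening in cm, from 0 to 9.3, set as the call begins (left out, the last holds). The fingers move at their own pace and stop on an object; "grip_force" is the grip in N (left out, the last holds). Time passes only in rows, so rows that do not move let the fingers close. It gives the time, the measured TCP pose, the force and the opening at its end, in the units of the state.
- robot.read_state(): the state, without advancing time (a new reading comes with each control period).
- cams.read_camera(name): name is "scene" or "top"; returns a dict with "pixels" (400x640x3 uint8, red, green, blue), "fx", "fy", "cx", "cy" (pixels), "extrinsics" (4x4, takes a point from world to camera coordinates). Camera axes: x right, y down, z forward; pixel columns grow to the right and rows downward; lengths in m; the calibration is good to about 2 mm. A picture is of the moment at which its call begins. There is no depth.
- robot.close_job(): hands the job in, once; it reports no verdict.
Trained networks look in a picture, given as the dict that the camera call returned (one of the last four; its "shot" number tells which), for a name from the list of things; names that differ only in an ending like _2 or _b are one class to them, and where a whole thing is asked for, a point or a joint stands for the part that bears it (a point fixed in the world has none). Each returns a list of dicts, best first, with "score" (0 to 1); they miss things now and then, are a little off and sometimes report something else, mostly with a low value. They report only what shows in the picture. A call takes as long as a camera call. They do not tell look-alikes from the thing itself.
- cams.boxes_of(picture, thing): "xy" ([column, row] in pixels, amid what is visible of it).
- cams.silhouettes(picture, thing): "mask" (400x640 bool, what is visible of it) and "xy" ([column, row] in pixels, amid what is visible of it).
- cams.pinpoint(picture, thing): "xy" ([column, row] in pixels: a listed point, or the origin of a listed thing).
The state is a dict: "t": time; "q": joint angles; "dq": joint speeds; "joint_torque": joint torques, N m; "tool_pos": TCP position; "orientation": TCP orientation; "force": force on the tool from outside, world axes, zero at the start; "wrist_torque": the same for the moment, N m; "opening": finger opening in m.
Only numpy, scipy, OpenCV 4.12 (cv2) and the standard library are available. Lean on these libraries where they do the work, as an engineer would, in place of code of your own. Each camera call takes 0.05 s, during which the arm holds its last target. There are 200 camera calls.

## Working session

There is one attempt and no reset: what is moved stays moved. The work goes in short steps, Python scripts to look and compute and a tool call to move; the robot and the scene stay as the last step left them, time stands still between calls to the robot, and variables do not carry over. Pictures are saved under pics/ and viewed, about 8 in all and at most 12, crops included, and the job is handed in when it is done.

Besides the shell and the picture viewer there is one more tool, called after "Emit:" as name([rows], argument=value, ...), one row to a line, values as JSON. step_arm: Moves the arm, as the interface text tells. Its arguments: {"type":"object","properties":{"deltas":{"type":"array"},"fingers":{"type":"number"},"grip_force":{"type":"number"}},"required":["deltas"]}

```bash
mkdir -p pics; cat > h.py <<'E'
import numpy as np, cv2
from plant import robot, cams
from scipy.spatial.transform import Rotation as R
def ray(p,xy,z):
    E=np.array(p["extrinsics"]);Rm=E[:3,:3];c=-Rm.T@E[:3,3]
    d=Rm.T@np.array([(xy[0]-p["cx"])/p["fx"],(xy[1]-p["cy"])/p["fy"],1])
    return c+d*(z-c[2])/d[2]
def proj(p,X):
    E=np.array(p["extrinsics"]);q=E[:3,:3]@np.array(X)+E[:3,3]
    return np.array([p["fx"]*q[0]/q[2]+p["cx"],p["fy"]*q[1]/q[2]+p["cy"]])
def save(p,name,box=None,s=1):
    im=p["pixels"][:,:,::-1]
    if box: im=im[box[1]:box[3],box[0]:box[2]]
    cv2.imwrite("pics/"+name,cv2.resize(np.ascontiguousarray(im),None,fx=s,fy=s,interpolation=cv2.INTER_CUBIC))
E
python3 - <<'E'
from h import *
st=robot.read_state();print({k:np.round(v,3) for k,v in st.items()},robot.hold_point_z)
P={n:cams.read_camera(n) for n in("scene","top")}
for n,p in P.items():
    E=np.array(p["extrinsics"]);print(n,p["fx"],-E[:3,:3].T@E[:3,3],np.round(E[:3,:3],2).tolist())
H=dict(eye_l=.0085,eye_r=.0085,ring=.005,grips=.194,pliers=.014,seat=.05,slot=.06,gimbal=0,stand=0,tip_l=.014)
for n,p in P.items():
  for t,z in H.items():
    print(n,t,[(np.round(d["xy"],1).tolist(),round(d["score"],2),np.round(ray(p,d["xy"],z)[:2],4).tolist()) for d in cams.pinpoint(p,t)[:3]])
im=np.vstack([P["scene"]["pixels"]]);save(P["scene"],"s0.png");save(P["top"],"t0.png",None,1.25)
E
```

```text
{'t': np.float64(0.0), 'q': array([-1.194,  0.131,  1.489, -0.   ,  1.523, -0.085]), 'dq': array([ 0.   , -0.001, -0.   , -0.001, -0.001,  0.001]), 'joint_torque': array([ 3.0000e-03, -5.5984e+01, -4.9176e+01,  7.7000e-02,  3.5000e-02,
       -0.0000e+00]), 'tool_pos': array([ 0.267, -0.537,  0.19 ]), 'orientation': array([-3.056, -0.719,  0.   ]), 'force': array([-0.15 ,  0.561, -0.272]), 'wrist_torque': array([-0.058,  0.005,  0.017]), 'opening': np.float64(0.093)} 0.0188
scene 439.9868707063922 [1.07616761 0.57068151 0.81706145] [[-0.77, 0.64, -0.0], [0.42, 0.5, -0.76], [-0.48, -0.58, -0.65]]
top 404.3039618814681 [ 0.33965421 -0.05518671  1.32607898] [[-0.02, -1.0, -0.01], [-0.99, 0.03, -0.17], [0.17, 0.01, -0.99]]
scene eye_l [([491.0, 266.0], 0.5, [0.3408, 0.2998]), ([498.6, 270.0], 0.47, [0.3374, 0.3183]), ([450.4, 292.7], 0.45, [0.4766, 0.2872])]
scene eye_r [([491.0, 266.0], 0.5, [0.3408, 0.2998]), ([498.6, 270.0], 0.47, [0.3374, 0.3183]), ([450.4, 292.7], 0.45, [0.4766, 0.2872])]
scene ring [([494.6, 261.3], 0.66, [0.3185, 0.2956]), ([460.4, 292.2], 0.56, [0.4556, 0.2994])]
[... 606 characters left out ...]
946])]
top eye_r [([220.4, 231.1], 0.57, [0.4704, 0.2897]), ([217.2, 273.7], 0.55, [0.3335, 0.2975]), ([218.1, 273.1], 0.55, [0.3353, 0.2946])]
top ring [([218.6, 235.7], 0.62, [0.4558, 0.2962]), ([218.3, 279.0], 0.38, [0.3166, 0.2945])]
top grips [([403.9, 207.6], 0.67, [0.5052, -0.2773])]
top pliers [([424.9, 212.3], 0.44, [0.5143, -0.3802]), ([395.7, 210.3], 0.43, [0.5234, -0.2854])]
top seat [([310.5, 200.6], 0.89, [0.5568, -0.0085]), ([393.6, 215.8], 0.52, [0.5009, -0.2714])]
top slot [([395.4, 210.3], 0.79, [0.5169, -0.2764])]
top gimbal [([310.8, 204.9], 0.95, [0.5507, -0.0074])]
top stand [([392.9, 216.2], 0.94, [0.5059, -0.2775])]
top tip_l [([429.7, 215.8], 0.48, [0.5024, -0.395])]
```

View pics/t0.png

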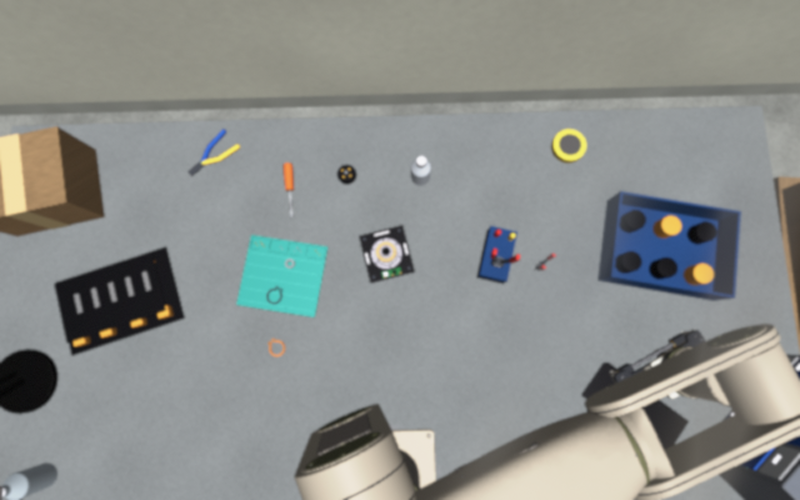

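View pics/s0.png

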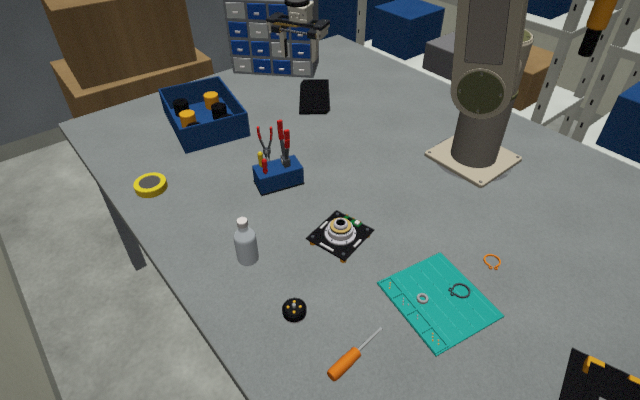

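The scene view shows the dark ring on the mat at (460,292), with the orange look-alike off the mat at (494,261). The big pliers are in the stand at (285,150), with a smaller pair behind at (263,150). I'll check these in close crops.

```bash
python3 - <<'E'
from h import *
P={n:cams.read_camera(n) for n in("scene","top")}
c=lambda n,x,y,s=5:cv2.resize(np.ascontiguousarray(P[n]["pixels"][y-28:y+28,x-40:x+40,::-1]),None,fx=s,fy=s,interpolation=cv2.INTER_CUBIC)
cv2.imwrite("pics/c0.png",np.vstack([np.hstack([c("scene",280,148),c("top",408,208)]),np.hstack([c("scene",455,292),c("top",222,235)])]))
for n,p in P.items(): np.save(n+"0.npy",p["pixels"])
import pickle;pickle.dump(P,open("P0.pkl","wb"))
E
```

```text
(no output)
```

View pics/c0.png

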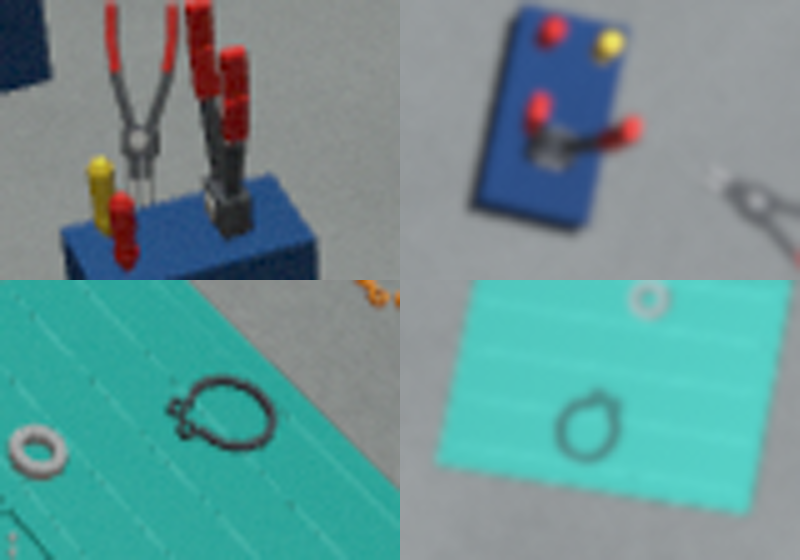

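The top-left crop shows the larger pliers with the joint block upright in the stand; the smaller pair lies on the bench. The lower crops show the dark ring on the mat with its eyes toward scene (449,289), and the orange one off the mat. I'll fit models for the ring, stand and spindle next.

```bash
cat > fit.py <<'E'
from h import *
from scipy.optimize import least_squares
SS=8
def render(p,polys,box,blur):
    # polys: list of (Nx3 world, value); supersampled
    x0,y0,x1,y1=box;im=np.zeros(((y1-y0)*SS,(x1-x0)*SS),np.float32)
    for X,v in polys:
        uv=np.array([proj(p,q) for q in X])
        uv=((uv-[x0,y0]+.5)*SS-.5)
        cv2.fillPoly(im,[np.round(uv*16).astype(np.int32)],v,shift=4)
    im=cv2.GaussianBlur(im,(0,0),blur*SS)
    return cv2.resize(im,(x1-x0,y1-y0),interpolation=cv2.INTER_AREA)
def ringpolys(x,y,yaw,z):
    c,s=np.cos(yaw),np.sin(yaw);T=lambda a:np.c_[x+c*a[:,0]-s*a[:,1],y+s*a[:,0]+c*a[:,1],np.full(len(a),z)]
    a0=np.arctan2(6,22.7)*.8;t=np.linspace(a0,2*np.pi-a0,60);e=np.linspace(0,2*np.pi,24)
    band=np.r_[np.c_[np.cos(t),np.sin(t)]*.0202,np.c_[np.cos(t),np.sin(t)][::-1]*.0162]
    out=[(T(band),1.)]
    for sg in(1,-1):
        out.append((T(np.c_[.0227+.0046*np.cos(e),sg*.006+.0046*np.sin(e)]),1.))
    for sg in(1,-1):
        out.append((T(np.c_[.0227+.0025*np.cos(e),sg*.006+.0025*np.sin(e)]),0.))
    return out
def circ(x,y,z,r):
    e=np.linspace(0,2*np.pi,48,endpoint=False);return np.c_[x+r*np.cos(e),y+r*np.sin(e),np.full(48,z)]
def rect(x,y,yaw,z,a):
    c,s=np.cos(yaw),np.sin(yaw);a=np.array(a);return np.c_[x+c*a[:,0]-s*a[:,1],y+s*a[:,0]+c*a[:,1],np.full(len(a),z)]
def solve(items,x0,scale):
    # items: (p, img(float HxW), box, polyfun, mask or None); affine brightness solved linearly, blur last param per item
    n=len(x0)
    def f(v):
        th=np.array(x0)+v[:n]*scale;r=[]
        for k,(p,im,box,pf,m) in enumerate(items):
            M=render(p,pf(th),box,max(.2,v[n+k]));I=im[box[1]:box[3],box[0]:box[2]].astype(float)
            w=np.ones_like(I,bool) if m is None else m[box[1]:box[3],box[0]:box[2]]
            A=np.c_[M[w],np.ones(w.sum())];c=np.linalg.lstsq(A,I[w],rcond=None)[0];r.append((I[w]-A@c)/I[w].std()/np.sqrt(w.sum()))
        return np.concatenate(r)
    best=None
    s=least_squares(f,np.r_[np.zeros(n),np.full(len(items),.7)],diff_step=None,method="trf",x_scale=1,jac=lambda v:np.array([(f(v+d)-f(v-d))/.2 for d in np.eye(len(v))*.1]).T)
    return np.array(x0)+s.x[:n]*scale,np.sqrt((f(s.x)**2).sum()/len(items)),s.x[n:]
E
python3 - <<'E'
from fit import *;import pickle
P=pickle.load(open("P0.pkl","rb"));S,T=P["scene"],P["top"]
def box(p,X,m): u=np.round(proj(p,X)).astype(int);return (u[0]-m,u[1]-m,u[0]+m,u[1]+m)
X=[.4557,.298]
its={}
for n,p in P.items():
    its[n]=(p,p["pixels"][:,:,1].astype(float),box(p,X+[.008],14 if n=="scene" else 12),lambda th:ringpolys(*th[:3],.0085),None)
for y0 in(-.9,-.3,.3):
  for k in(["scene"],["top"],["scene","top"]):
    print("ring",k,[np.round(a,4) for a in solve([its[i] for i in k],X+[y0],np.array([.001,.001,.05]))])
# per camera colours at stand
pf=lambda th:[(rect(*th[:3],.06,[(-.035-.0,-.035),(.095,-.035),(.095,.035),(-.035,.035)]),1.)]
for n,p in P.items():
    m=cams and None
    px=p["pixels"].astype(float)
    u=np.round(proj(p,[.55,-.27,.06])).astype(int);print(n,u,px[u[1]-1:u[1]+2,u[0]-1:u[0]+2].mean((0,1)))
c=lambda n,x,y,s=6:cv2.resize(np.ascontiguousarray(P[n]["pixels"][y-24:y+24,x-32:x+32,::-1]),None,fx=s,fy=s,interpolation=cv2.INTER_CUBIC)
cv2.imwrite("pics/g0.png",np.hstack([c("scene",340,232),c("top",310,202)]))
E
```

```text
ring ['scene'] [array([ 0.454 ,  0.2975, -0.7898]), np.float64(0.4823), array([0.6484])]
ring ['top'] [array([ 0.4533,  0.2939, -0.6986]), np.float64(0.3255), array([0.9384])]
ring ['scene', 'top'] [array([ 0.454 ,  0.2966, -0.784 ]), np.float64(0.5193), array([0.6905, 1.1473])]
ring ['scene'] [array([ 0.4538,  0.2975, -0.5457]), np.float64(0.3481), array([0.5093])]
ring ['top'] [array([ 0.453 ,  0.2934, -0.2261]), np.float64(0.3911), array([0.9935])]
ring ['scene', 'top'] [array([ 0.4536,  0.2964, -0.3278]), np.float64(0.5371), array([0.6909, 1.2696])]
ring ['scene'] [array([0.4538, 0.2972, 0.1895]), np.float64(0.6013), array([0.6643])]
ring ['top'] [array([0.4532, 0.2929, 0.1238]), np.float64(0.4426), array([1.0233])]
ring ['scene', 'top'] [array([0.4538, 0.2957, 0.1837]), np.float64(0.6195), array([0.8995, 1.1821])]
scene [278 170] [ 39.55555556  80.66666667 131.77777778]
top [393 200] [101.77777778  68.11111111 109.22222222]
```

View pics/g0.png

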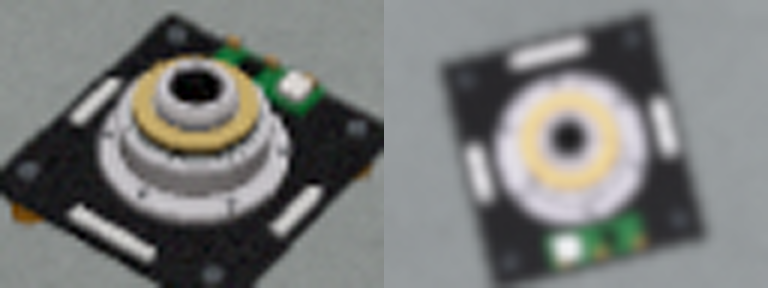

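```bash
python3 - <<'E'
from fit import *;import pickle
P=pickle.load(open("P0.pkl","rb"))
def box(p,X,m): u=np.round(proj(p,X)).astype(int);return (u[0]-m,u[1]-m,u[0]+m,u[1]+m)
X=[.4538,.2965]
for y0 in(-.45,-.55,-.65,-.75):
  print("ring",y0,[[np.round(a,4).tolist() for a in solve([(p,p["pixels"][:,:,1].astype(float),box(p,X+[.008],14 if n=="scene" else 12),lambda th:ringpolys(*th[:3],.0085),None)],X+[y0],np.array([.001,.001,.05]))] for n,p in P.items()])
# washer: R-B
G=[.5575,-.008]
def wp(th):
    return [(circ(th[0],th[1],.053,.026),1.)]+[(circ(th[0],th[1],z,r),0.) for z,r in((.053,.0175),(.0555,.0175),(.058,.0175),(.060,.0164),(.062,.0152))]
for n,p in P.items():
    im=p["pixels"][:,:,0].astype(float)-p["pixels"][:,:,2]
    hi=np.percentile(im[box(p,G+[.053],6)[1]:box(p,G+[.053],6)[3],box(p,G+[.053],6)[0]:box(p,G+[.053],6)[2]],90)
    # keep rows above the washer's front rim
    print("washer",n,[np.round(a,4).tolist() for a in solve([(p,im,box(p,G+[.053],15 if n=="scene" else 11),wp,None)],G,np.array([.001,.001]))])
    # dark hole + spindle top rim
    u=box(p,G+[.062],6 if n=="scene" else 4)
    print(" hole r fit",[np.round(a,4).tolist() for a in solve([(p,p["pixels"].mean(2),u,lambda th:[(circ(th[0],th[1],.062,th[2]),1.)],None)],G+[.009],np.array([.001,.001,.001]))])
# stand
S0=[.5165,-.2766,-.22]
def sp(th):
    a=[(-.035,-.035),(.095,-.035),(.095,.035),(-.035,.035)]
    return rect(*th[:3],0,a),rect(*th[:3],.06,a)
for n,p in P.items():
    def pf(th,p=p):
        b,t=sp(th);A=np.r_[b,t];h=cv2.convexHull(np.array([proj(p,q) for q in A],np.float32),returnPoints=False)[:,0];return [(A[h],1.)]
    px=p["pixels"].astype(float);bl=np.clip(px[:,:,2]-px[:,:,0],0,40)
    bad=(px[:,:,0]>px[:,:,2]+15)|(px.max(2)<75)
    bad=cv2.dilate(bad.astype(np.uint8),np.ones((5,5)))>0
    th0=S0[:2];c=np.array(S0[:2])+.03*np.array([np.cos(.22),-np.sin(.22)])
    print("stand",n,[np.round(a,4).tolist() for a in solve([(p,bl,box(p,[*c,.03],32),pf,~bad)],S0,np.array([.001,.001,.02]))])
st=robot.read_state();print(R.from_rotvec(st["orientation"]).as_matrix().round(3).tolist())
E
```

```text
ring -0.45 [[[0.4537, 0.2975, -0.5557], 0.3588, [0.5048]], [[0.4528, 0.2936, -0.4785], 0.3186, [0.9282]]]
ring -0.55 [[[0.4538, 0.2973, -0.548], 0.3608, [0.5076]], [[0.453, 0.2936, -0.5296], 0.3089, [0.9175]]]
ring -0.65 [[[0.4538, 0.2974, -0.5638], 0.3591, [0.5035]], [[0.4532, 0.2939, -0.6247], 0.3119, [0.9244]]]
ring -0.75 [[[0.4537, 0.2976, -0.5714], 0.3573, [0.4985]], [[0.4532, 0.2939, -0.669], 0.3159, [0.9313]]]
washer scene [[0.555, 0.0007], 0.2985, [0.4848]]
 hole r fit [[0.5687, -0.0067, 0.0004], 0.7884, [2.7094]]
washer top [[0.555, -0.0023], 0.0967, [0.9304]]
 hole r fit [[0.5555, -0.0025, 0.0082], 0.1023, [1.0647]]
stand scene [[0.5131, -0.2788, -0.2517], 0.112, [0.1374]]
stand top [[0.5164, -0.2835, -0.2614], 0.0962, [0.4859]]
[[0.895, 0.446, 0.0], [0.446, -0.895, 0.0], [0.0, 0.0, -1.0]]
```

Emit:
step_arm([
  {"offset": [0, 0, -2.5], "roll": -0.18},
  {"offset": [0, 0, -2.5], "roll": -0.18},
  {"offset": [0, 0, 0], "roll": -0.18},
  {"offset": [0, 0, 0], "roll": -0.18},
  {"offset": [0, 0, 0], "roll": -0.18},
  {"offset": [0, 0, 0], "roll": -0.18},
  {"offset": [0, 0, 0], "roll": -0.18},
  {"offset": [0, 0, 0], "roll": -0.18},
  {"offset": [0, 0, 0], "roll": -0.18},
  {"offset": [0, 0, 0], "roll": -0.18},
  {"offset": [0, 0, 0], "roll": -0.18},
  {"offset": [0, 0, 0], "roll": -0.18},
], fingers=9.3, grip_force=5)

```text
t: 2.7
tool_pos: [0.2673, -0.5371, 0.2409]
orientation: [-0.798, -3.038, -0.0]
force: [-0.6, 0.4, 1.2]
opening: 0.0931
```

```bash
cat >> h.py <<'E'
def to(x,y,z,a):
    st=robot.read_state();M=R.from_rotvec(st["orientation"]).as_matrix();a0=np.arctan2(M[1,0],M[0,0])
    d=M.T@(np.array([x,y,z])-st["tool_pos"])*100
    print("t",round(float(st["t"]),2),"pos",np.round(st["tool_pos"],4),"a",round(a0,4),"tilt",np.round(M[:2,2],4),"F",np.round(st["force"],1),"op",round(float(st["opening"]),4))
    print("GO cm",np.round(d,2),"roll",round((a0-a+np.pi)%(2*np.pi)-np.pi,4))
E
python3 -c "
from h import *
to(.5148,-.281,.24,2.886)"
```

```text
t 2.7 pos [ 0.2673 -0.5371  0.2409] a 2.6277 tilt [-0.      0.0001] F [-0.6  0.4  1.2] op 0.0931
GO cm [-8.96 34.47  0.09] roll -0.2583
```

Emit:
step_arm([
  {"offset": [-1.12, 4.31, 0]},
  {"offset": [-1.12, 4.31, 0]},
  {"offset": [-1.12, 4.31, 0]},
  {"offset": [-1.12, 4.31, 0]},
  {"offset": [-1.12, 4.31, 0]},
  {"offset": [-1.12, 4.31, 0]},
  {"offset": [-1.12, 4.31, 0]},
  {"offset": [-1.12, 4.31, 0]},
  {"offset": [0, 0, 0], "roll": -0.13},
  {"offset": [0, 0, 0], "roll": -0.13},
  {"offset": [0, 0, 0]},
])

```text
schema error: expected keys offset, roll
```

```bash
python3 - <<'E'
from h import *
to(.5148,-.281,.143,2.886)
P={n:cams.read_camera(n) for n in("scene","top")}
c=lambda n,x,y,s=6:cv2.resize(np.ascontiguousarray(P[n]["pixels"][y-45:y+45,x-32:x+32,::-1]),None,fx=s,fy=s,interpolation=cv2.INTER_CUBIC)
cv2.imwrite("pics/p1.png",np.hstack([c("scene",282,130),c("top",400,205)]))
for n,p in P.items(): print(n,[(d["xy"],d["score"]) for d in cams.pinpoint(p,"grips")[:2]],proj(p,[.5148,-.281,.2406]))
E
```

```text
t 2.7 pos [ 0.2673 -0.5371  0.2409] a 2.6277 tilt [-0.      0.0001] F [-0.6  0.4  1.2] op 0.0931
GO cm [-8.96 34.47  9.79] roll -0.2583
scene [([282.3, 132.1], 0.59), ([272.2, 136.8], 0.4)] [282.07004662 107.43814131]
top [([403.5, 205.6], 0.7), ([458.8, 238.2], 0.44)] [408.26182788 201.51958031]
```

View pics/p1.png

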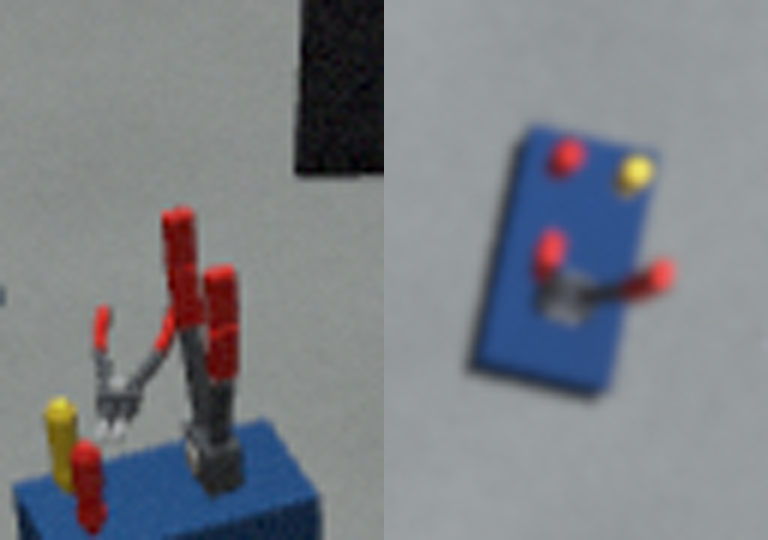

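```bash
python3 - <<'E'
from h import *;import pickle
P0=pickle.load(open("P0.pkl","rb"));P={n:cams.read_camera(n) for n in("scene","top")}
c=lambda P,n,x,y,s=5:cv2.resize(np.ascontiguousarray(P[n]["pixels"][y-28:y+28,x-40:x+40,::-1]),None,fx=s,fy=s,interpolation=cv2.INTER_CUBIC)
cv2.imwrite("pics/d.png",np.vstack([np.hstack([c(Q,"scene",265,148),c(Q,"top",440,220)]) for Q in(P0,P)]))
E
```

```text
(no output)
```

View pics/d.png

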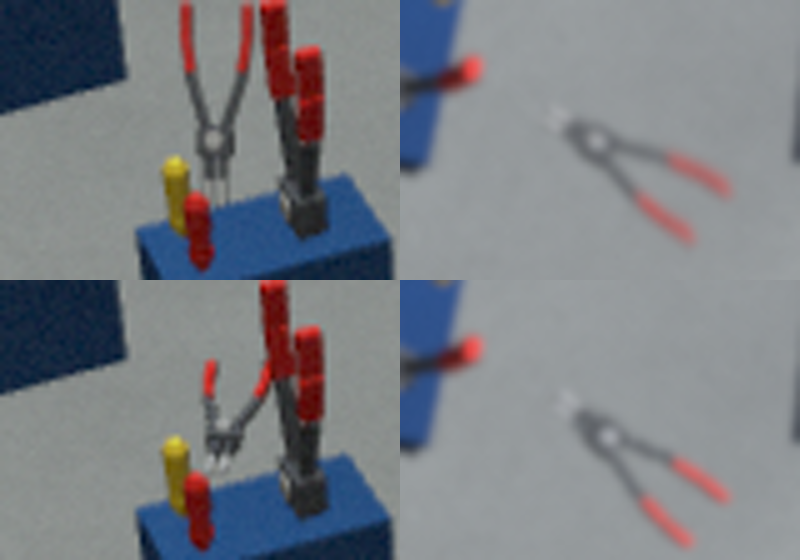

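The small look-alike pliers settled flat by themselves; the arm was about 0.2 m away. I'll carry on with the large pliers.

Emit:
step_arm([
  {"offset": [-1.12, 4.31, 0], "roll": 0},
  {"offset": [-1.12, 4.31, 0], "roll": 0},
  {"offset": [-1.12, 4.31, 0], "roll": 0},
  {"offset": [-1.12, 4.31, 0], "roll": 0},
  {"offset": [-1.12, 4.31, 0], "roll": 0},
  {"offset": [-1.12, 4.31, 0], "roll": 0},
  {"offset": [-1.12, 4.31, 0], "roll": 0},
  {"offset": [-1.12, 4.31, 0], "roll": 0},
  {"offset": [0, 0, 0], "roll": -0.13},
  {"offset": [0, 0, 0], "roll": -0.13},
  {"offset": [0, 0, 0], "roll": 0},
])

```text
t: 4.38
tool_pos: [0.5165, -0.2822, 0.2409]
orientation: [-0.411, -3.115, -0.0]
force: [-0.6, 0.3, -0.7]
opening: 0.093
```

```bash
python3 - <<'E'
from h import *
to(.5148,-.281,.143,2.886)
P={n:cams.read_camera(n) for n in("scene","top")}
c=lambda n,x,y,s=6:cv2.resize(np.ascontiguousarray(P[n]["pixels"][y-45:y+45,x-32:x+32,::-1]),None,fx=s,fy=s,interpolation=cv2.INTER_CUBIC)
cv2.imwrite("pics/p2.png",np.hstack([c("scene",282,130),c("top",400,205)]))
print({n:proj(p,robot.read_state()["tool_pos"]) for n,p in P.items()})
E
```

```text
t 4.38 pos [ 0.5165 -0.2822  0.2409] a 2.8794 tilt [-0.      0.0001] F [-0.6  0.3 -0.7] op 0.093
GO cm [0.19 0.08 9.79] roll -0.0066
{'scene': array([281.25864311, 107.28530535]), 'top': array([408.79123703, 200.93269112])}
```

View pics/p2.png

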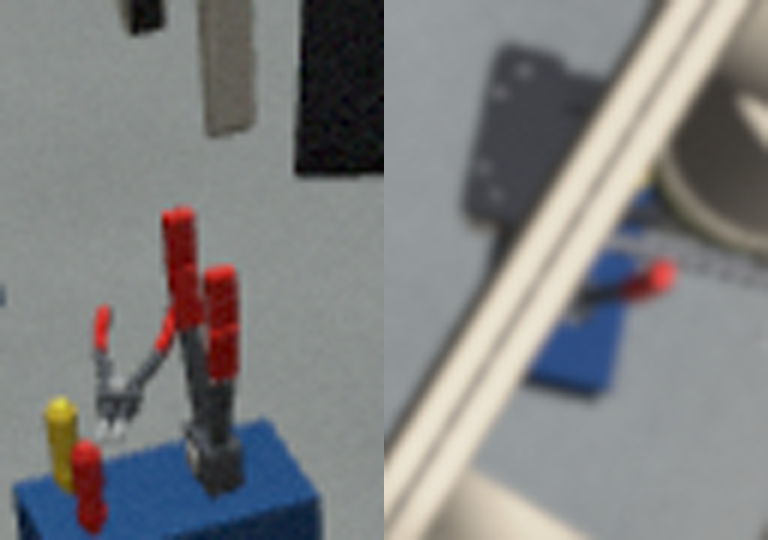

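```bash
python3 - <<'E'
from h import *
p=cams.read_camera("scene");st=robot.read_state();M=R.from_rotvec(st["orientation"]).as_matrix()
for d in(-.0465,-.064,.0465,.064): print(d,proj(p,st["tool_pos"]+M[:,1]*d+M[:,0]*.0075),proj(p,st["tool_pos"]+M[:,1]*d-M[:,0]*.0075))
for y in(-1,1):
  for th in ((.5148,-.281,-.256),(.5131,-.2788,-.2517)):
    for z in(.162,.191): print(y,th,z,proj(p,[th[0]-np.sin(th[2])*y*.0265,th[1]+np.cos(th[2])*y*.0265,z]))
save(p,"p3.png",(235,55,335,185),6)
E
```

```text
-0.0465 [277.86279266  98.73738566] [272.5594859   99.87795631]
-0.064 [275.65266135  95.86068547] [270.39447994  96.97825952]
0.0465 [290.40993217 115.06870425] [284.8537724  116.34428658]
0.064 [292.93390599 118.35390089] [287.32756645 119.65755814]
-1 (0.5148, -0.281, -0.256) 0.162 [280.45551949 128.30244968]
-1 (0.5148, -0.281, -0.256) 0.191 [279.75529737 119.16860862]
-1 (0.5131, -0.2788, -0.2517) 0.162 [281.38352873 128.43143827]
-1 (0.5131, -0.2788, -0.2517) 0.191 [280.69775017 119.29582282]
1 (0.5148, -0.281, -0.256) 0.162 [287.44524744 137.99459959]
1 (0.5148, -0.281, -0.256) 0.191 [286.83747628 128.7327075 ]
1 (0.5131, -0.2788, -0.2517) 0.162 [288.48431419 138.11159565]
1 (0.5131, -0.2788, -0.2517) 0.191 [287.89333629 128.84820541]
```

View pics/p3.png

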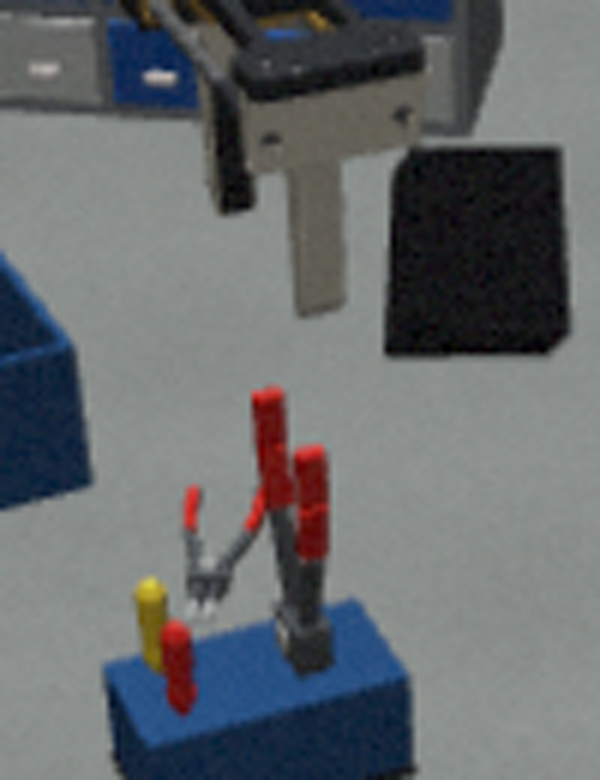

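```bash
python3 - <<'E'
from h import *
p=cams.read_camera("top");st=robot.read_state();M=R.from_rotvec(st["orientation"]).as_matrix()
print(p["cx"],p["cy"],st["tool_pos"])
for h in(.084,.12,.15,.2):
  for x in(-.0375,.0375):
    print(h,x,[proj(p,st["tool_pos"]+M@np.array([x,y,-h])).round(1).tolist() for y in(-.094,.094)])
s=cams.read_camera("scene");sp=proj(s,st["tool_pos"])
save(p,"p4.png",(350,140,450,240),6)
E
```

```text
322.74900339412966 199.2715960484451 [ 0.51628039 -0.2825773   0.24097299]
0.084 -0.0375 [[455.2, 189.8], [382.0, 172.7]]
0.084 0.0375 [[449.7, 218.6], [375.7, 201.1]]
0.12 -0.0375 [[459.9, 186.9], [384.0, 169.3]]
0.12 0.0375 [[454.2, 216.7], [377.5, 198.6]]
0.15 -0.0375 [[464.0, 184.3], [385.8, 166.2]]
0.15 0.0375 [[458.2, 215.1], [379.0, 196.4]]
0.2 -0.0375 [[471.5, 179.7], [389.0, 160.7]]
0.2 0.0375 [[465.5, 212.1], [381.9, 192.4]]
```

View pics/p4.png

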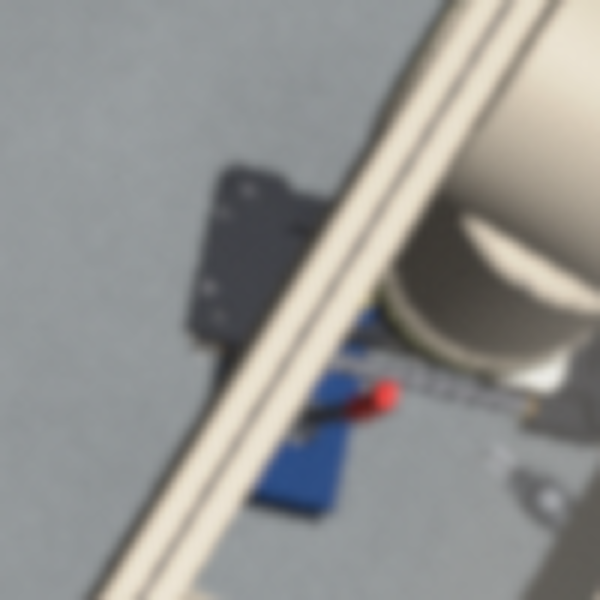

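p3 shows the near finger end at about (288,107) and the grip tops at (280,120) and (287,130). The fingers look roughly 10 px higher than the TCP projects. I'll check with a numeric difference image.

```bash
cat >> h.py <<'E'
import pickle
def asc(p,n,c0,r0,c1,r1,th=18):
    P0=pickle.load(open("P0.pkl","rb"))[n]["pixels"].astype(int)
    d=np.abs(p["pixels"].astype(int)-P0).max(2)[r0:r1,c0:c1]
    for i,r in enumerate(d): print(r0+i,"".join("#" if v>2*th else "+" if v>th else "." for v in r))
E
python3 - <<'E'
from h import *
p=cams.read_camera("scene");asc(p,"scene",262,60,312,125)
print(robot.read_state()["q"])
E
```

```text
60 +########++######+....######.++###..+.++..........
61 .+#######+#######+++++++####..+############+......
62 ..#######++#####+#++####++++...############+......
63 ...+#####+###+++++###++++#++...####.########......
64 ....+####++##++++++#+#++##++...#############......
65 .....+###+++++#####+#+#+#++#.++#############......
66 .....####+++##++########+###+###############+.....
67 .....+###+++####+##+######################++......
68 .....+##+..+#########################+++++........
69 .....+###++.#################++#+++++#####+.......
70 ...+..###++.#############+###+.......#####+.......
71 .....+#####.#######++########++..........+........
72 ......#######################++.........++........
73 ......++.###++################+.......+###........
74 .........###+.++#+##+#++#####+++......+###........
75 .......+#####+..+++++++++++++++++++++++.+.+.......
76 ......+#########+#####.+++....+++++++++++++.......
77 ......+###########################+####+++++......
78 .......####################################.......
79 .......################################++++.......
80 .......##########
[... 1833 characters left out ...]
 ..................................................
115 ..................................................
116 ..................................................
117 ..................................................
118 ..................................................
119 ..................................................
120 #...........++....................................
121 ##.........###....................................
122 ##.........###....................................
123 ##.........###....................................
124 ##.........###....................................
[-5.87850157e-01  8.38373370e-02  1.44765171e+00  3.39951217e-05
  1.61008283e+00 -1.89692105e+00]
```

Emit:
step_arm([
  {"offset": [0.19, 0.1, 2], "roll": -0.007},
  {"offset": [0, 0, 2], "roll": 0},
  {"offset": [0, 0, 2], "roll": 0},
  {"offset": [0, 0, 2], "roll": 0},
  {"offset": [0, 0, 1.8], "roll": 0},
  {"offset": [0, 0, 0], "roll": 0},
])

```text
t: 5.42
tool_pos: [0.5136, -0.2801, 0.1405]
orientation: [-0.396, -3.113, -0.003]
force: [0.4, 0.1, 0.1]
opening: 0.0929
```

```bash
python3 - <<'E'
from h import *
to(.5148,-.281,.143,2.886)
p=cams.read_camera("scene");asc(p,"scene",262,96,312,150)
E
```

```text
t 5.42 pos [ 0.5136 -0.2801  0.1405] a 2.8888 tilt [-0.0031  0.0021] F [0.4 0.1 0.1] op 0.0929
GO cm [-0.13 -0.06 -0.25] roll 0.0028
96 +########################+.#########..............
97 .+...##################+....#########.............
98 ......##+############........#########++##+.......
99 .......##+###########+.......+########++###++....+
100 .......###+###########....++##########+++###+.....
101 ........##############################+###+++#....
102 .........############################++######+....
103 ..........##+########################+##+#+++..+..
104 ..........###########################+#+..........
105 ..........############################.......+#...
106 ..........+###########################.......##...
107 ..........+##########################+..+######...
108 ..........+##########################.#########+..
109 ..........+####################################...
110 ..........+###################################+..+
111 ...........###################################....
112 ...........###################################+...
113 ...........#####################
[... 1298 characters left out ...]
##...+#........+########................
138 .######..###...##........+########................
139 .#####+..##+...###.......+########................
140 .#####..+##...+###........#######.................
141 ..####..###...###+.......+#+##....................
142 ..####..###..+###.........+.......................
143 ..##.#.+##...+###.................................
144 ..+#.+.###...###.........+........................
145 ..+#...###..###...................................
146 ..##.#.###.###+.........+.........................
147 ..####+###+###....................................
148 ..##.#.######.....................................
149 ..##.+.##+##......................................
```

```bash
python3 - <<'E'
from h import *
to(.5148,-.281,.143,2.886)
s=cams.read_camera("scene");t=cams.read_camera("top")
print(proj(s,[0,0,0]),proj(t,[0,0,0]))
for p,n in((s,"scene"),(t,"top")):
  print(n,cams.pinpoint(p,"grips")[:2],proj(p,[.5148,-.281,.162]))
asc(t,"top",370,150,420,222,22)
E
```

```text
t 5.47 pos [ 0.5144 -0.2806  0.1421] a 2.8888 tilt [-0.0013  0.0009] F [ 0.4 -0.2  0.8] op 0.0927
GO cm [-0.05 -0.03 -0.09] roll 0.0028
[472.27929831 157.25279871] [311.89113445 380.9760485 ]
scene [{'xy': [279.2, 134.5], 'score': 0.73}, {'xy': [269.4, 139.5], 'score': 0.41}] [283.89723321 133.07482501]
top [{'xy': [457.3, 235.8], 'score': 0.42}, {'xy': [402.7, 204.6], 'score': 0.38}] [402.89815046 205.96622444]
150 .............................................++++#
151 ............................................+++.+#
152 ............................................++++##
153 ...........................................++++###
154 ..........................................+++.+###
155 ..........................................++++####
156 .........................................+#+.#####
157 ........................................+##.+#####
158 ........................................+#+.#####+
159 .......................................+##.+####++
160 .......................................##++#####++
161 ......................................+#+.#####++#
162 ....................
[... 2575 characters left out ...]
+#+#############+....+#########+.+++####
210 ..........+#.############+........+++++.....+++++#
211 .........+#+#############...................++..++
212 ........+#++############+.......................++
213 ........+#+#############........................++
214 .......+#++############+..........................
215 .......+#.#############...........................
216 ......+#+#############+...........................
217 .....+#++#############............................
218 .....+#.#############.............................
219 ....+#++############+.............................
220 ....+#.#############..............................
221 ...+#++############+..............................
```

Emit:
step_arm([
  {"offset": [0, 0, 0], "roll": 0},
  {"offset": [0, 0, 0], "roll": 0},
  {"offset": [0, 0, 0], "roll": 0},
  {"offset": [0, 0, 0], "roll": 0},
  {"offset": [0, 0, 0], "roll": 0},
  {"offset": [0, 0, 0], "roll": 0},
], fingers=5, grip_force=5)

```text
t: 6.42
tool_pos: [0.5149, -0.2809, 0.143]
orientation: [0.396, 3.116, 0.0]
force: [1.2, 0.4, 0.3]
opening: 0.0618
```

```bash
python3 - <<'E'
from h import *
to(.5148,-.281,.143,2.886)
p=cams.read_camera("scene");save(p,"p5.png",(245,80,325,180),6)
E
```

```text
t 6.42 pos [ 0.5149 -0.2809  0.143 ] a 2.8889 tilt [0.0001 0.0001] F [1.2 0.4 0.3] op 0.0618
GO cm [ 0.   -0.02 -0.  ] roll 0.0029
```

View pics/p5.png

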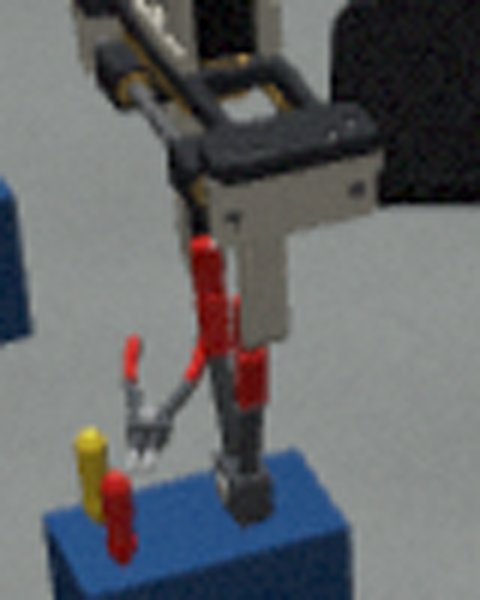

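p5 shows the near finger ending at about (289,138), with a lot of red grip bare below it. The pads hold only the top of the grips, so the real fingertips sit about 3 cm higher than the TCP reading. I'll open, go 2.8 cm lower and regrip.

Emit:
step_arm([
  {"offset": [0, 0, 0], "roll": 0},
  {"offset": [0, 0, 0], "roll": 0},
  {"offset": [0, 0, 1.4], "roll": 0},
  {"offset": [0, 0, 1.4], "roll": 0},
  {"offset": [0, 0, 0], "roll": 0},
  {"offset": [0, 0, 0], "roll": 0},
], fingers=8)

```text
t: 7.22
tool_pos: [0.5147, -0.2809, 0.1147]
orientation: [-0.396, -3.116, -0.0]
force: [0.2, -0.1, -0.2]
opening: 0.0801
```

Emit:
step_arm([
  {"offset": [0, 0, 0], "roll": 0},
  {"offset": [0, 0, 0], "roll": 0},
  {"offset": [0, 0, 0], "roll": 0},
  {"offset": [0, 0, 0], "roll": 0},
  {"offset": [0, 0, 0], "roll": 0},
], fingers=5, grip_force=5)

```text
t: 7.85
tool_pos: [0.5151, -0.281, 0.1154]
orientation: [0.396, 3.116, -0.0]
force: [0.1, 1.3, 3.5]
opening: 0.0627
```

```bash
python3 - <<'E'
from h import *
to(.5149,-.2809,.115,2.889)
p=cams.read_camera("scene");px=p["pixels"][115:165,270:310].astype(int)
for i,r in enumerate(px): print(115+i,"".join("R" if v[0]>v[1]+50 else "B" if v[2]>v[0]+30 else "d" if v.max()<70 else "." if v[2]>=v[0] else "f" for v in r))
E
```

```text
t 7.85 pos [ 0.5151 -0.281   0.1154] a 2.8889 tilt [ 0.0007 -0.0003] F [0.1 1.3 3.5] op 0.0627
GO cm [0.02 0.   0.04] roll -0.0001
115 ....dddddddddddddd..ddddddddddddddddddf.
116 ....dddddddddddddddddddddddddddddddffff.
117 ....dddddddddddddddddddddddddddffffffff.
118 ....ddddddddddddddddddddddffffffffffff..
119 ....dddddfddddddddddddffffffffffffffff..
120 .....dddfffdddddddffffffffffffffffffff..
121 ....fdddffffffffffffffffffffffffffddff..
122 .....fdddfffffffffffffffffffffffffffff..
123 .....fdddfffffffffffffffffffffffffffff..
124 .....ffdddffffffffffffffffffffffffffff..
125 .....ffRRRffffddfffffffffffffffffffff...
126 .....ffRRRfffddfffffffffffffffffff......
127 .....ffRRRffffffffffffffffffff..........
128 .....fffRRfffffffffffffff...............
129 .....fffRRRffffffffffff.................
130 ......ffRRRffffffffffff.................
131 ......ffRRRRffffffffffff................
132 ......ffRRRRRfRffffffff.................
133 .......fRRRRRfRfffffffff................
134 .......fRRRRRfRffffffff.................
135 ........RRRRRfffffffffff................
136 .......fRRRRRRRfffff
[... 580 characters left out ...]
dddd.....................
150 ............ddddddd.....................
151 ddd.........dddddd......................
152 ..d.........dddddd......................
153 .dd.........dddddd......................
154 .d..........dddddd......................
155 ............dddddd...BBBB...............
156 ..............dddd.BBBBBBB..............
157 ...........d...ddd.BBBBBBB..............
158 .........BB.d.dddd..BBBBBBB.............
159 .....BBBBBB....dd...BBBBBBBB............
160 .BBBBBBBBBBffd.dddddBBBBBBBB............
161 BBBBBBBBBBBffdddddddBBBBBBBBB...........
162 BBBBBBBBBBBB.dddddddBBBBBBBBBB..........
163 BBBBBBBBBBBBddddddddBBBBBBBBBB..........
164 BBBBBBBBBBBB.dddddddBBBBBBBBBBB.........
```

Emit:
step_arm([
  {"offset": [0, 0, 0], "roll": 0},
  {"offset": [0, 0, -0.5], "roll": 0},
  {"offset": [0, 0, -1], "roll": 0},
  {"offset": [0, 0, -1.5], "roll": 0},
  {"offset": [0, 0, -2], "roll": 0},
  {"offset": [0, 0, -2.5], "roll": 0},
  {"offset": [0, 0, -2.5], "roll": 0},
  {"offset": [0, 0, 0], "roll": 0},
  {"offset": [0, 0, 0], "roll": 0},
], grip_force=6)

```text
t: 9.02
tool_pos: [0.5147, -0.2809, 0.2146]
orientation: [-0.396, -3.116, -0.0]
force: [-0.7, -0.1, -2.0]
opening: 0.0626
```

```bash
python3 - <<'E'
from h import *
to(.4538+.0227*np.cos(-.56),.2956+.0227*np.sin(-.56),.2154,-.56+np.pi)
p=cams.read_camera("scene");px=p["pixels"][80:165,265:315].astype(int)
for n in("grips","tip_l","pliers"): print(n,cams.pinpoint(p,n)[:2])
st=robot.read_state();print(proj(p,st["tool_pos"]-[0,0,.0014]),"tip pred",proj(p,[*st["tool_pos"][:2],.014+st["tool_pos"][2]-.1154]))
for i,r in enumerate(px): print(80+i,"".join("R" if v[0]>v[1]+50 else "B" if v[2]>v[0]+30 else "d" if v.max()<70 else "." if v[2]>=v[0] else "f" for v in r))
E
```

```text
t 9.03 pos [ 0.5147 -0.2809  0.2146] a 2.8888 tilt [-0.0002  0.0001] F [-0.7 -0.1 -2. ] op 0.0626
GO cm [18.15 53.6  -0.07] roll 0.3072
grips [{'xy': [280.1, 102.6], 'score': 0.79}, {'xy': [271.1, 138.3], 'score': 0.4}]
tip_l [{'xy': [264.5, 158.8], 'score': 0.51}, {'xy': [280.1, 152.4], 'score': 0.49}]
pliers [{'xy': [285.1, 148.5], 'score': 0.69}, {'xy': [266.7, 154.6], 'score': 0.43}]
[283.03978616 116.97146275] tip pred [285.25107303 148.21419903]
80 ......ddddddddddddddddddddddddfffffffffffffddddddd
81 ......dddddddddddddddddddfffffffffffffffffdddddddd
82 ......dddddfffddddddffffffffffffffffffffffdddddddd
83 ......ddddffffffffffffffffffffffffffffddffdddddddd
84 ......fdddfffffffffffffffffffffffffffdddffdddddddd
85 .......ddddfffffffffffffffffffffffffffffffdddddddd
86 .......fdddfffffffffffffffffffffffffffffffdddddddd
87 .......ffddddfffffffffffffffffffffffffffffdddddddd
88 .......ffRddffffddffffffffffffffffffffffffdddddddd
89 .......ffRRRffffddffffffffffffffffffffffdddddddddd
90 .......ffRRRRffffdffffffffffffffffffdddddddddddddd
91 .......fffRRRffffffffffffffffff....dddddddddddd
[... 3310 characters left out ...]
........................................
153 ....d.dd..........................................
154 ...d..d...........................................
155 .........................BBBBB....................
156 ......................BBBBBBBBB...................
157 ...f.............BBBBBBBBBBBBBB...................
158 f.............BBBBBBBBBBBBBBBBBB..................
159 Rf........BBBBBBBBBBBBBBBBBBBBBBB.................
160 RR....BBBBBBBBBBBBBBBBBBBBBBBBBBB.................
161 RRBBBBBBBBBBBBBBBBBBBBBBBBBBBBBBBB................
162 RRBBBBBBBBBBBBBBBBBBBBBBBBBBBBBBBBB...............
163 RRBBBBBBBBBBBBBBBBBBBBBBBBBBBBBBBBB...............
164 RRBBBBBBBBBBBBBBBBBBBBBBBBBBBBBBBBBB..............
```

Emit:
step_arm([
  {"offset": [1.51, 4.47, 0], "roll": 0},
  {"offset": [1.51, 4.47, 0], "roll": 0},
  {"offset": [1.51, 4.47, 0], "roll": 0},
  {"offset": [1.51, 4.47, 0], "roll": 0},
  {"offset": [1.51, 4.47, 0], "roll": 0},
  {"offset": [1.51, 4.47, 0], "roll": 0},
  {"offset": [1.51, 4.47, 0], "roll": 0},
  {"offset": [1.51, 4.47, 0], "roll": 0},
  {"offset": [1.51, 4.47, 0], "roll": 0},
  {"offset": [1.51, 4.47, 0], "roll": 0},
  {"offset": [1.51, 4.47, 0], "roll": 0},
  {"offset": [1.51, 4.47, 0], "roll": 0},
])

```text
t: 10.72
tool_pos: [0.4729, 0.2852, 0.2143]
orientation: [-0.396, -3.116, 0.001]
force: [1.0, -0.3, -2.4]
opening: 0.0618
```

Emit:
step_arm([
  {"offset": [0, 0, 0.5], "roll": 0.154},
  {"offset": [0, 0, 2], "roll": 0.153},
  {"offset": [0, 0, 2.5], "roll": 0},
  {"offset": [0, 0, 2.4], "roll": 0},
  {"offset": [0, 0, 0], "roll": 0},
  {"offset": [0, 0, 0], "roll": 0},
])

```text
t: 11.48
tool_pos: [0.4738, 0.2838, 0.1416]
orientation: [0.868, 3.019, 0.001]
force: [-0.1, 0.3, -1.9]
opening: 0.0618
```

```bash
python3 - <<'E'
from h import *
to(.4538+.0227*np.cos(-.56),.2956+.0227*np.sin(-.56),.1414,-.56+np.pi)
p=cams.read_camera("scene");t=cams.read_camera("top");pickle.dump([p,t],open("P2.pkl","wb"))
for c,n in((p,"s"),(t,"t")):
  for k in("tip_l","eye_l","pliers","ring"): print(n,k,[(d["xy"],round(d["score"],2)) for d in cams.pinpoint(c,k)[:3]])
st=robot.read_state();o=st["tool_pos"]
M=R.from_rotvec(st["orientation"]).as_matrix()
for s in(-1,1):print("tip pred",proj(p,o+M[:,1]*s*.006-[0,0,.1014]),proj(t,o+M[:,1]*s*.006-[0,0,.1014]))
print(proj(p,[.454,.2966,.005]))
px=p["pixels"][255:310,430:485].astype(int)
for i,r in enumerate(px): print(255+i,"".join("." if v[1]>125 and v[0]<80 else "," if v[1]>95 and v[0]<85 else "R" if v[0]>v[1]+40 else "#" if v.max()<75 else "+" if v.max()<110 else "o" for v in r))
E
```

```text
t 11.47 pos [0.4738 0.2838 0.1416] a 2.5818 tilt [0.0004 0.0002] F [-0.1  0.3 -1.9] op 0.0618
GO cm [ 0.05 -0.06  0.02] roll 0.0002
s tip_l [([447.9, 283.1], 0.53), ([455.3, 284.5], 0.5), ([268.2, 155.7], 0.49)]
s eye_l [([494.1, 268.5], 0.54), ([451.1, 295.6], 0.47), ([491.5, 267.2], 0.46)]
s pliers [([450.8, 282.1], 0.76), ([284.6, 163.3], 0.59), ([266.1, 160.5], 0.45)]
s ring [([462.2, 290.0], 0.66), ([494.2, 264.0], 0.52), ([359.2, 354.4], 0.27)]
t tip_l [([428.1, 212.0], 0.43), ([433.4, 214.8], 0.42)]
t eye_l []
t pliers [([428.1, 212.8], 0.72)]
t ring []
tip pred [451.72482304 280.14736138] [221.30231182 230.10450785]
tip pred [453.63519548 284.50566273] [218.16390325 228.19665585]
[459.82709843 291.04577353]
255 oooo.........,ooooooooooo#####ooooRRR+++++++++++ooooooo
256 oo............,oooooooooo#####ooo######+ooooooooooooooR
257 ...............,ooooooo++#####+o#######oooooooooooooooR
258 ................,ooooo+++#####++######+ooooooooooooooRR
259 .................,oooo#++#####+######+ooooooooooooooooR
260 ..................,oo+#+++++++######+oooooooooooooooooR
261 ...........
[... 2224 characters left out ...]
........................................
299 .......................................................
300 .......................................................
301 .......................................................
302 .......................................................
303 .......................................................
304 .......................................................
305 .......................................................
306 .......................................................
307 .......................................................
308 .......................................................
309 .......................................................
```

```bash
python3 - <<'E'
from fit import *
P=pickle.load(open("P0.pkl","rb"))
def box(p,X,m): u=np.round(proj(p,X)).astype(int);return (u[0]-m,u[1]-m,u[0]+m,u[1]+m)
X=[.4538,.2965]
import fit
def rend_thick(th,p):
    out=[];
    return out
# union of thickness slices: draw all solids per slice then its holes only if seen through: approximate by max over slices
def mk(th,p,box,blur):
    return np.max([render(p,ringpolys(*th[:3],z),box,blur) for z in(.0052,.006,.0069,.0077,.0085)],0)
r0=render
for n,p in P.items():
    b=box(p,X+[.007],15 if n=="scene" else 12)
    fit.render=lambda p,th,bx,bl:mk(th,p,bx,bl)
    for ch in(0,1,2):
      for y0 in(-.5,-.65):
        print(n,ch,[np.round(a,4).tolist() for a in fit.solve([(p,p["pixels"][:,:,ch].astype(float),b,lambda th:th,None)],X+[y0],np.array([.001,.001,.05]))])
# pliers jaws in scene
fit.render=r0
p,t=pickle.load(open("P2.pkl","rb"))
o=np.array([.4738,.2838,.1416]);a=2.5818;zt=.1416-.1014
def jaws(th):
    out=[]
    for s in(-1,1):
        b=[(-.00275,s*.006-.0035),(.00275,s*.006-.0035),(.00275,s*.006+.0035),(-.00275,s*.006+.0035)]
        e=np.linspace(0,6.28,9)[:-1];c=np.c_[.0015*np.cos(e),.0015*np.sin(e)+s*.006]
        for pts,z0,z1 in((b,.003,.020),(c,0,.003)):
            A=np.r_[rect(*th[:2],a,zt+z0,pts),rect(*th[:2],a,zt+z1,pts)]
            h=cv2.convexHull(np.array([proj(p,q) for q in A],np.float32),returnPoints=False)[:,0];out.append((A[h],1.))
    return out
im=p["pixels"][:,:,1].astype(float)
print("jaws",[np.round(v,4).tolist() for v in fit.solve([(p,im,(442,275,466,284),jaws,None)],o[:2].tolist(),np.array([.001,.001]))])
print(p["pixels"][276:289,447:460,1])
E
```

```text
scene 0 [[0.451, 0.2957, -0.7341], 0.6441, [14.1994]]
scene 0 [[0.4532, 0.2959, -0.8236], 0.7417, [11.4683]]
scene 1 [[0.4523, 0.2969, -0.5363], 0.3684, [0.0097]]
scene 1 [[0.4522, 0.2968, -0.5454], 0.365, [-0.0034]]
scene 2 [[0.4524, 0.2969, -0.5465], 0.347, [0.0143]]
scene 2 [[0.4524, 0.2968, -0.5347], 0.349, [0.0907]]
top 0 [[0.4555, 0.2932, -0.5004], 0.8668, [1.781]]
top 0 [[0.4549, 0.2934, -0.6664], 0.8663, [1.6334]]
top 1 [[0.4531, 0.2941, -0.5241], 0.31, [0.8685]]
top 1 [[0.4532, 0.2942, -0.6221], 0.3102, [0.8635]]
top 2 [[0.4529, 0.2941, -0.5392], 0.3035, [0.8625]]
top 2 [[0.4532, 0.2941, -0.6189], 0.3029, [0.8695]]
jaws [[0.4716, 0.2845], 0.532, [2.2811]]
[[170 170 170 166  81  74  59  36  33  42  49  96 170]
 [171 170 167 148  68  85  80  36  42  36  64 139 174]
 [171 169 163 112  67  92  82  47  41  43  70 146 172]
 [169 170 168 114  73  90  79  70  81  90 133 164 170]
 [170 171 170 154  82  90  70  79  93 117 166 170 170]
 [173 170 171 168 137 100  67  84  92 121 170 171 171]
 [173 176 170 170 162  99  68  95 101 149 169 155 156]
 [170 171 160 172 166 113  72  91  96 108 110 104 107]
 [168 167 151 162 165 122  86  93  84  74  59  49  50]
 [171 170 166 172 176 156  90  83  70 100 101 129 153]
 [171 172 171 172 176 158  83  79 131 160 161 164 170]
 [169 170 137 132 153 119  86 143 164 170 170 171 170]
 [168 151  84  62  94  76  86 174 168 171 170 170 168]]
```

Emit:
step_arm([
  {"offset": [0, 0, 0.7], "roll": 0},
  {"offset": [0, 0, 0.7], "roll": 0},
  {"offset": [0, 0, 0.6], "roll": 0},
  {"offset": [0, 0, 0], "roll": 0},
  {"offset": [0, 0, 0], "roll": 0},
], grip_force=7)

```text
t: 12.6
tool_pos: [0.4736, 0.2838, 0.121]
orientation: [0.868, 3.019, 0.0]
force: [0.2, 0.3, -1.7]
opening: 0.0621
```

```bash
python3 - <<'E'
from h import *
to(.4738,.2838,.1216,2.58)
p=cams.read_camera("scene");t=cams.read_camera("top");pickle.dump([p,t],open("P3.pkl","wb"))
o=robot.read_state()["tool_pos"];M=R.from_rotvec(robot.read_state()["orientation"]).as_matrix()
a=np.ascontiguousarray(p["pixels"][270:304,436:476,::-1]);a=cv2.resize(a,None,fx=17,fy=17,interpolation=cv2.INTER_CUBIC)
for s in(-1,1):
  u=proj(p,o+M[:,1]*s*.006-[0,0,.1014]);cv2.circle(a,tuple(int(v) for v in (u-[436,270]+.5)*17),4,(0,0,255),-1);print(u)
for s in(-1,1):
  c,sn=np.cos(-.545),np.sin(-.545)
  u=proj(p,[.4524+c*.0227-sn*s*.006,.2969+sn*.0227+c*s*.006,.0085]);cv2.circle(a,tuple(int(v) for v in (u-[436,270]+.5)*17),4,(0,255,255),-1);print("eye",u)
cv2.imwrite("pics/e.png",a)
E
```

```text
t 12.6 pos [0.4736 0.2838 0.121 ] a 2.5818 tilt [0.0001 0.0001] F [ 0.2  0.3 -1.7] op 0.0621
GO cm [-0.02  0.01 -0.06] roll 0.0018
[450.0359557  285.79974625]
[451.90557067 290.15190566]
eye [450.05947043 288.84926377]
eye [451.99102263 293.18813273]
```

View pics/e.png

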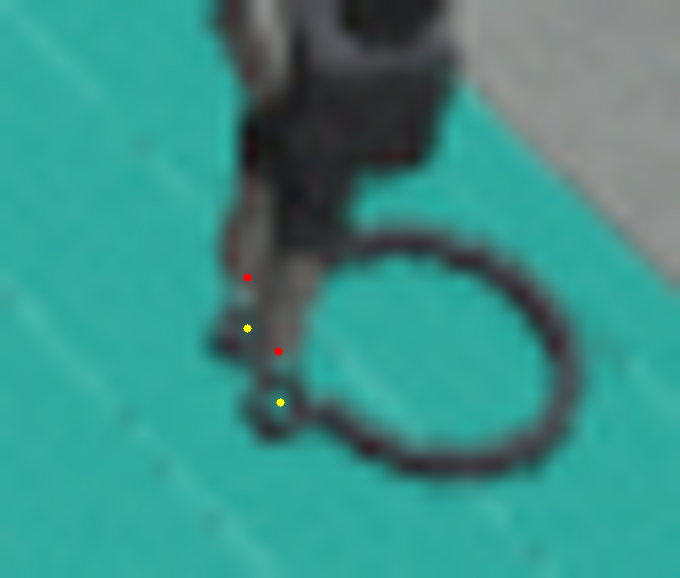

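e.png shows the eyes at about (449.6,289.5) and (452,293.8), and the tips just above them at about (450.3,287) and (452,291.5). The lateral miss is about 1.3 mm. I'll correct it and descend in small steps while watching the force.

Emit:
step_arm([
  {"offset": [0.135, -0.05, 0.2], "roll": 0},
  {"offset": [0, 0, 0.2], "roll": 0},
  {"offset": [0, 0, 0.2], "roll": 0},
  {"offset": [0, 0, 0], "roll": 0},
  {"offset": [0, 0, 0], "roll": 0},
])

```text
t: 13.32
tool_pos: [0.4721, 0.2841, 0.1149]
orientation: [-0.868, -3.019, -0.0]
force: [1.1, -0.2, -1.6]
opening: 0.0621
```

Emit:
step_arm([
  {"offset": [0, 0, 0.1], "roll": 0},
  {"offset": [0, 0, 0.1], "roll": 0},
  {"offset": [0, 0, 0], "roll": 0},
  {"offset": [0, 0, 0], "roll": 0},
])

```text
t: 13.82
tool_pos: [0.4721, 0.284, 0.1129]
orientation: [-0.868, -3.019, 0.0]
force: [-1.4, 0.5, -2.0]
opening: 0.0619
```

Emit:
step_arm([
  {"offset": [0, 0, 0.1], "roll": 0},
  {"offset": [0, 0, 0.1], "roll": 0},
  {"offset": [0, 0, 0], "roll": 0},
  {"offset": [0, 0, 0], "roll": 0},
])

```text
t: 14.32
tool_pos: [0.4722, 0.284, 0.111]
orientation: [0.868, 3.019, 0.0]
force: [0.0, -0.5, -0.9]
opening: 0.0622
```

Emit:
step_arm([
  {"offset": [0, 0, 0.1], "roll": 0},
  {"offset": [0, 0, 0], "roll": 0},
  {"offset": [0, 0, 0], "roll": 0},
])

```text
t: 14.7
tool_pos: [0.4723, 0.2841, 0.1103]
orientation: [0.868, 3.019, 0.0]
force: [0.6, -1.0, 3.0]
opening: 0.0622
```

Emit:
step_arm([
  {"offset": [0, 0, 0.1], "roll": 0},
  {"offset": [0, 0, 0], "roll": 0},
  {"offset": [0, 0, 0], "roll": 0},
])

```text
t: 15.08
tool_pos: [0.4722, 0.2842, 0.109]
orientation: [0.868, 3.019, 0.001]
force: [0.0, 0.8, -1.2]
opening: 0.0616
```

Emit:
step_arm([
  {"offset": [0, 0, 0.1], "roll": 0},
  {"offset": [0, 0, 0], "roll": 0},
  {"offset": [0, 0, 0], "roll": 0},
])

```text
t: 15.45
tool_pos: [0.4721, 0.284, 0.1079]
orientation: [-0.868, -3.019, 0.0]
force: [-0.8, 0.6, 3.0]
opening: 0.0621
```

```bash
python3 - <<'E'
from h import *
to(.4722,.284,.1069,2.58)
p=cams.read_camera("scene");pickle.dump(p,open("P4.pkl","wb"))
q=pickle.load(open("P3.pkl","rb"))[0]
for n,I in(("before",q),("now",p)):
  print(n)
  for i,r in enumerate(I["pixels"][278:300,446:476,1].astype(int)): print(278+i," ".join("%3d"%v for v in r))
E
```

```text
t 15.45 pos [0.4721 0.284  0.1079] a 2.5818 tilt [-0.0001 -0.0001] F [-0.8  0.6  3. ] op 0.0621
GO cm [-0.01  0.01  0.1 ] roll 0.0018
before
278 171 171 172 163  33  27  29  45  42  45  44  44  41  45  40  90 171 171 169 171 165 140 145 142 146 146 145 146 146 148
279 168 170 171 164  33  36  29  36  40  41  38  44  38  44  55 135 170 169 170 169 170 164 142 146 146 148 146 144 144 143
280 177 170 167 147  60  47  32  35  39  42  52  98 101 128 154 165 171 170 170 170 168 169 164 136 144 147 145 145 144 142
281 175 174 169 142  72  72  36  25  44  40  68 135 160 164 168 168 171 175 168 169 168 170 169 162 136 147 144 143 143 144
282 172 172 170 110  69  76  38  37  36  44  93 164 155 157 158 169 169 171 172 169 169 168 171 169 162 139 146 142 143 145
283 170 171 166  78  81  85  39  42  44  44  70 114 102 102 104 116 129 155 157 173 167 169 168 170 168 162 134 141 145 147
284 169 169 148  74  88  82  45  45  49  52  60  57  50  55  48  57  79 104 107 143 159 168 169 169 169 170 163 137 143 145
285 170 169 158  71  89  74  63  83  77  62  98  98 131 153 124 123  68  46  58  97 116 161
[... 3800 characters left out ...]
 112 144 173 179 172 170 170 170 170 166 137  88  87 143 167 169 170 168 170 176
295 170 171 170 167 125  67  58  99 119  43  66  93 117 135 160 152 153 154 140 119  87  77 105 164 170 167 169 169 168 171
296 168 169 170 170 163 155 155 159 162 148  63  46  56  81 110 105 105 102  91  77  58  88 161 169 169 170 170 170 168 167
297 177 169 171 169 171 170 169 170 171 169 154 121  64  66  44  52  47  55  58  72 104 155 171 169 169 168 169 168 167 170
298 177 177 170 169 171 169 170 169 168 171 170 163 155 155 151 127 124 135 157 154 157 169 169 170 171 170 169 169 168 169
299 174 177 177 171 171 169 168 169 171 169 168 169 170 170 168 162 163 166 179 170 169 170 169 170 171 169 170 168 166 170
```

Emit:
step_arm([
  {"offset": [0, 0, 0.08], "roll": 0},
  {"offset": [0, 0, 0], "roll": 0},
  {"offset": [0, 0, 0], "roll": 0},
])

```text
t: 15.88
tool_pos: [0.4725, 0.2841, 0.1077]
orientation: [0.868, 3.019, 0.001]
force: [-0.1, 0.0, 5.2]
opening: 0.0619
```

Emit:
step_arm([
  {"offset": [0, 0, 0.08], "roll": 0},
  {"offset": [0, 0, 0], "roll": 0},
  {"offset": [0, 0, 0], "roll": 0},
])

```text
t: 16.25
tool_pos: [0.473, 0.2843, 0.1075]
orientation: [0.868, 3.018, 0.002]
force: [-1.5, -1.2, 8.6]
opening: 0.0624
```

```bash
python3 - <<'E'
from h import *
to(.4722,.284,.1069,2.58)
p=cams.read_camera("scene");pickle.dump(p,open("P5.pkl","wb"))
for i,r in enumerate(p["pixels"][278:300,446:476,1].astype(int)): print(278+i," ".join("%3d"%v for v in r))
E
```

```text
t 16.25 pos [0.473  0.2843 0.1075] a 2.5817 tilt [0.0019 0.0006] F [-1.5 -1.2  8.6] op 0.0624
GO cm [ 0.05 -0.06  0.06] roll 0.0017
278 169 169 167 113  68  90  36  34  47  54  48  48  47  48  43  73 162 168 169 169 165 139 143 144 144 147 149 148 147 146
279 170 171 168 132  50  51  33  35  39  46  43  43  41  40  45  93 169 168 167 169 168 162 140 146 146 146 148 145 141 144
280 177 170 166 133  37  36  33  40  43  42  44  44  45  46  62 133 173 170 170 169 169 170 165 139 144 147 144 143 144 144
281 173 174 165 113  33  38  34  38  37  46  43  36  39  38  64 143 170 172 169 168 169 171 171 163 138 147 145 143 142 144
282 172 171 173 134  29  36  38  40  43  42  44  42  42  42  91 162 167 169 171 168 169 169 167 168 162 139 144 143 144 145
283 170 171 168 114  49  34  38  40  35  38  40  47  46  54  69 113 127 156 169 172 170 168 169 167 169 164 137 144 145 145
284 170 171 164  94  60  43  28  44  37  39  34  43  40  40  50  57  78 100 118 146 160 169 168 168 168 168 161 138 145 146
285 168 167 148  76  73  42  29  41  38  55 105 153 152 152 151 123  64  43  63  97 116 160 170 169 
[... 1059 characters left out ...]
 111 145 173 179 173 170 168 168 170 166 135  91  88 143 170 168 169 166 171 176
295 171 171 170 167 121  71  57 103 123  38  64  93 116 135 163 155 155 153 140 119  92  75 100 166 170 170 169 169 172 171
296 171 169 172 171 162 156 154 158 162 148  60  44  58  82 110 105 103 103  92  81  63  87 157 168 169 169 170 167 167 170
297 178 171 170 171 171 169 171 170 170 168 153 122  64  68  55  52  54  53  53  75 105 157 169 169 170 168 171 169 169 171
298 177 177 171 171 170 170 172 171 169 172 170 164 156 155 149 127 125 137 159 155 160 168 170 169 170 168 168 168 169 170
299 172 177 176 169 170 171 170 169 169 169 168 167 168 168 168 161 165 167 177 171 170 170 171 169 169 170 168 168 168 170
```

Emit:
step_arm([
  {"offset": [0, 0, -0.05], "roll": 0},
  {"offset": [0, 0, -0.05], "roll": 0},
  {"offset": [0, 0, 0], "roll": 0},
  {"offset": [0, 0, 0], "roll": 0},
], fingers=2, grip_force=13)

```text
t: 16.8
tool_pos: [0.4732, 0.2846, 0.1086]
orientation: [0.867, 3.017, 0.003]
force: [0.0, 0.9, 7.7]
opening: 0.0512
```

Emit:
step_arm([
  {"offset": [0, 0, 0], "roll": 0},
  {"offset": [0, 0, 0], "roll": 0},
], grip_force=16)

```text
t: 17.05
tool_pos: [0.4733, 0.2841, 0.1091]
orientation: [0.867, 3.017, 0.002]
force: [-1.4, -2.3, 12.5]
opening: 0.0403
```

At 13 N the grips only closed to 51 mm, where empty tips would have reached the stop. So the ring is on the pins. I'll keep squeezing and give a little height.

Emit:
step_arm([
  {"offset": [0, 0, -0.07], "roll": 0},
  {"offset": [0, 0, -0.05], "roll": 0},
  {"offset": [0, 0, 0], "roll": 0},
], grip_force=20)

```text
t: 17.42
tool_pos: [0.4726, 0.2838, 0.1094]
orientation: [0.868, 3.018, 0.0]
force: [-1.1, -1.4, 8.3]
opening: 0.0283
```

Emit:
step_arm([
  {"offset": [0, 0, -0.05], "roll": 0},
  {"offset": [0, 0, 0], "roll": 0},
  {"offset": [0, 0, 0], "roll": 0},
], grip_force=28)

```text
t: 17.8
tool_pos: [0.4724, 0.2838, 0.1095]
orientation: [0.868, 3.019, -0.0]
force: [-1.9, -2.0, 5.4]
opening: 0.0283
```

```bash
python3 - <<'E'
from h import *
to(.4722,.284,.1069,2.58)
p=cams.read_camera("scene");pickle.dump(p,open("P6.pkl","wb"))
for i,r in enumerate(p["pixels"][274:302,440:476,1].astype(int)): print(274+i," ".join("%3d"%v for v in r))
E
```

```text
t 17.8 pos [0.4724 0.2838 0.1095] a 2.5817 tilt [ 0.0006 -0.0004] F [-1.9 -2.   5.4] op 0.0283
GO cm [0.03 0.01 0.26] roll 0.0017
274 180 174 169 171 170 170 165 113  59  80 132  91  74  81  59  31  41  38  40  73 109 158 165 140 145 147 144 144 143 143 144 145 145 146 144 142
275 173 180 170 169 169 171 170 151  57  72 103  99  57  81  81  72  72  64  79  85  95 139 170 167 139 150 148 145 147 144 145 147 144 146 145 144
276 172 173 173 169 168 170 171 167 107  65  85  82  43  77  86  80  82  81  82  84  84 116 169 171 167 143 148 146 145 146 147 146 146 147 145 143
277 171 169 174 172 170 170 171 167 138  68  78  83  30  59  73  78  76  70  69  60  62 102 170 169 169 165 143 144 144 142 145 143 147 147 148 147
278 167 170 171 171 159 172 170 164  96  54  74  60  35  39  47  54  41  52  48  45  48  99 168 168 171 169 162 142 143 144 148 149 147 147 144 146
279 170 168 171 171 168 177 170 164  77  42  51  40  31  38  44  45  41  40  42  39  62 135 167 169 169 168 171 162 139 145 147 145 147 144 145 143
280 170 170 170 170 172 173 176 148  68  26  32  35  36  30  40  40  39  45  42  4
[... 2473 characters left out ...]
 169 153  94  77 107 132 147  96  44  54  67  78  79  74  56  63  52 107 160 170 169 168 171 169 170 168 170
298 170 169 171 169 168 167 176 178 169 170 169 159 156 159 163 169 159 153 125  96  70  67  76 104 113 154 159 171 169 169 169 169 171 167 169 170
299 168 172 170 171 170 171 173 177 177 172 170 171 170 169 170 171 170 172 164 158 156 154 156 159 169 173 169 170 169 168 170 169 170 166 170 169
300 171 168 171 169 169 169 169 170 166 177 169 169 171 169 169 168 169 168 168 172 170 171 171 170 173 177 168 169 167 169 170 168 169 171 168 169
301 170 170 170 171 169 172 170 171 167 180 177 170 170 170 170 170 169 169 169 170 168 169 170 168 170 171 173 168 171 168 169 169 169 167 170 169
```

Emit:
step_arm([
  {"offset": [0, 0, -0.3], "roll": 0},
  {"offset": [0, 0, -0.6], "roll": 0},
  {"offset": [0, 0, -1.0], "roll": 0},
  {"offset": [0, 0, -1.5], "roll": 0},
  {"offset": [0, 0, -2], "roll": 0},
  {"offset": [0, 0, -2], "roll": 0},
  {"offset": [0, 0, -1.5], "roll": 0},
  {"offset": [0, 0, 0], "roll": 0},
  {"offset": [0, 0, 0], "roll": 0},
])

```text
t: 18.98
tool_pos: [0.4718, 0.2839, 0.1974]
orientation: [-0.868, -3.019, 0.001]
force: [0.4, 0.5, -2.2]
opening: 0.0277
```

```bash
python3 - <<'E'
from h import *
to(.572,-.0115,.196,2.58)
p=cams.read_camera("scene")
print(cams.pinpoint(p,"ring")[:3],cams.pinpoint(p,"pliers")[:1]);o=robot.read_state()["tool_pos"]
u=proj(p,o-[0,0,.1045]);print(u)
c0,r0=int(u[0])-16,int(u[1])-20
for i,r in enumerate(p["pixels"][r0:r0+36,c0:c0+44].astype(int)): print(r0+i,"".join("." if v[1]>125 and v[0]<80 else "," if v[1]>95 and v[0]<85 else "#" if v.max()<85 else "+" if v.max()<110 else "o" for v in r))
E
```

```text
t 18.98 pos [0.4718 0.2839 0.1974] a 2.5818 tilt [-0.0009 -0.0004] F [ 0.4  0.5 -2.2] op 0.0277
GO cm [-24.18 -19.71   0.14] roll 0.0018
[{'xy': [456.4, 285.3], 'score': 0.53}, {'xy': [493.4, 263.6], 'score': 0.47}] [{'xy': [457.5, 264.3], 'score': 0.69}]
[458.00986075 266.24468997]
246 oooooooooooooo##+o##+######+oooooooooooooooo
247 oooooooooooooo##+o###+####+++ooooooooooooooo
248 oooooooooooooo+##o###+++#++++ooooooooooooooo
249 oooooooooooooo+##+###########ooooooooooooooo
250 ooooooooooooooo##+###########ooooooooooooooo
251 ooooooooooooooo##############ooooooooooooooo
252 oooooooooooooo+#############oooooooooooooooo
253 oooooooooooooo##############oooooooooooooooo
254 ,ooooooooooooo##############oooooooooooooooo
255 .,ooooooooooo+#############ooooooooooooooooo
256 ..,oooooooooo####o########+ooooooooooooooooo
257 ...,ooooooooo##++o######oooooooooooooooooooo
258 ....,ooooooo+##+oo+#####oooooooooooooooooooo
259 .....,ooooooo##+oo######oooooooooooooooooooo
260 ......,ooooooooooo#####+oooooooooooooooooooo
261 .......,oooooooooo#####ooooooooooooooooooooo
262 ........,oooooooooo####ooooo
[... 247 characters left out ...]
oooooooooooooo
268 ...............ooo#++ooooooooooooooooooooooo
269 ...............,o+#++ooooooooooooooooooooooo
270 .................o#++ooooooooooooooooooooooo
271 ..................,+oooooooooooooooooooooooo
272 ...................ooooooooooooooooooooooooo
273 ...................,oooooooooooooooooooooooo
274 ....................,ooooooooooooooooooooooo
275 .....................,oooooooooooooooooooooo
276 .......................ooooooooooooooooooooo
277 ..........,,++,,,......,oooooooooooooooooooo
278 ........,+########,......ooooooooooooooooooo
279 .......,##,.....,###,....,oooooooooooooooooo
280 .......+#.........,##,.....ooooooooooooooooo
281 ......,+............+#,.....oooooooooooooooo
```

The ring has slipped off the pins and lies back on the mat at about scene (456,285). I'll let the tips shut, re-measure the ring, and try again with deeper seating and a gentler lift.

Emit:
step_arm([
  {"offset": [0, 0, 0], "roll": 0},
  {"offset": [0, 0, 0], "roll": 0},
  {"offset": [0, 0, 0], "roll": 0},
  {"offset": [0, 0, 0], "roll": 0},
], fingers=6.15, grip_force=7)

```text
t: 19.62
tool_pos: [0.4721, 0.284, 0.1981]
orientation: [0.868, 3.019, 0.0]
force: [-0.1, 0.5, -1.2]
opening: 0.0618
```

```bash
cat > rf.py <<'E'
from fit import *
import fit
def box(p,X,m): u=np.round(proj(p,X)).astype(int);return (u[0]-m,u[1]-m,u[0]+m,u[1]+m)
def ringfit(p,X,ys,m=15,r1=None):
    r0=fit.render
    def mk(p,th,bx,bl): return np.max([r0(p,ringpolys(*th[:3],z),bx,bl) for z in(.0052,.006,.0069,.0077,.0085)],0)
    fit.render=mk;out=[]
    b=box(p,list(X)+[.007],m)
    if r1: b=(b[0],max(b[1],r1),b[2],b[3])
    for y0 in ys: out.append(fit.solve([(p,p["pixels"][:,:,2].astype(float),b,lambda th:th,None)],list(X)+[y0],np.array([.001,.001,.05])))
    fit.render=r0;return out
E
python3 - <<'E'
from rf import *
p=cams.read_camera("scene");pickle.dump(p,open("P7.pkl","wb"))
to(.572,-.0115,.196,2.58)
print(cams.pinpoint(p,"ring")[:2],cams.pinpoint(p,"eye_l")[:3],ray(p,[456.5,286],.005))
for i,r in enumerate(p["pixels"][262:300,436:478].astype(int)): print(262+i,"".join("." if v[1]>125 and v[0]<80 else "," if v[1]>95 and v[0]<85 else "#" if v.max()<85 else "+" if v.max()<110 else "o" for v in r))
X=ray(p,[456.5,286],.007)[:2]
for s in ringfit(p,X,[-.9,-.6,-.3,0],14,272): print(np.round(s[0],4),round(s[1],3))
E
```

```text
t 19.68 pos [0.4721 0.284  0.1981] a 2.5818 tilt [0. 0.] F [-0.2 -0.3 -2. ] op 0.0622
GO cm [-24.16 -19.74   0.21] roll 0.0018
[{'xy': [495.8, 263.4], 'score': 0.65}, {'xy': [457.1, 284.5], 'score': 0.53}] [{'xy': [488.9, 266.9], 'score': 0.55}, {'xy': [447.1, 289.7], 'score': 0.51}, {'xy': [496.8, 267.8], 'score': 0.45}] [0.44838935 0.28305544 0.005     ]
262 ..............,oooooo#+##++ooooooooooooooo
263 ...............,oooooo+##++ooooooooooooooo
264 ................ooooooo#+++ooooooooooooooo
265 .................,oooo+#++oooooooooooooooo
266 ..................,ooo+#++oooooooooooooooo
267 ....................ooo++ooooooooooooooooo
268 ....................,ooooooooooooooooooooo
269 ......................oooooooooooooooooooo
270 .......................ooooooooooooooooooo
271 .......................ooooooooooooooooooo
272 ........................,ooooooooooooooooo
273 .........................,oooooooooooooooo
274 ..........................oooooooooooooooo
275 ...........................ooooooooooooooo
276 ............................,ooooooooooooo
277 ................,,++,,,......,oo
[... 471 characters left out ...]
.......oo
288 ...........#+####,.........,#,...........o
289 ............,,..###,,..,.,+##.............
290 .................,#########,..............
291 .....................####+................
292 ..........................................
293 ..........................................
294 ..........................................
295 ..........................................
296 ..........................................
297 ..........................................
298 ..........................................
299 ..........................................
[ 0.4448  0.2803 -0.6921] 0.442
[ 0.4447  0.2802 -0.5111] 0.35
[ 0.4445  0.2801 -0.4921] 0.349
[ 0.4448  0.2799 -0.1512] 0.518
```

Emit:
step_arm([
  {"offset": [-0.07, -0.86, 0], "roll": 0},
  {"offset": [-0.06, -0.86, 1], "roll": 0},
  {"offset": [0, 0, 2], "roll": -0.048},
  {"offset": [0, 0, 2], "roll": 0},
  {"offset": [0, 0, 1.8], "roll": 0},
  {"offset": [0, 0, 0.8], "roll": 0},
  {"offset": [0, 0, 0], "roll": 0},
  {"offset": [0, 0, 0], "roll": 0},
])

```text
t: 20.78
tool_pos: [0.4646, 0.269, 0.1228]
orientation: [0.795, 3.038, 0.001]
force: [-0.1, -0.2, -1.3]
opening: 0.062
```

```bash
python3 - <<'E'
from h import *
to(.4641,.2687,.1125,2.63)
p=cams.read_camera("scene");pickle.dump(p,open("P8.pkl","wb"))
st=robot.read_state();o=st["tool_pos"];M=R.from_rotvec(st["orientation"]).as_matrix()
for s in(-1,1):print("tip",proj(p,o+M[:,1]*s*.006-[0,0,.1014]))
for i,r in enumerate(p["pixels"][268:293,440:470,1].astype(int)): print(268+i," ".join("%3d"%v for v in r))
E
```

```text
t 20.77 pos [0.4646 0.269  0.1228] a 2.6298 tilt [0.0011 0.0005] F [-0.1 -0.2 -1.3] op 0.062
GO cm [ 0.03 -0.06  1.03] roll -0.0002
tip [447.34620897 279.20938393]
tip [449.41499763 283.41466804]
268 170 169 170 170 169 168 169 154  57  63  35  32  42  41  37  44  40  46  45  65 141 146 146 144 145 146 144 147 146 146
269 167 169 170 169 169 169 167 144  38  41  29  37  43  37  40  38  40  44  47  79 145 148 148 146 146 145 147 145 145 142
270 171 170 168 170 169 170 167 135  34  39  25  40  41  46  40  40  44  41  53 108 145 146 148 150 147 146 145 143 148 144
271 170 170 169 171 171 169 165 111  36  41  26  34  42  45  41  43  35  36  65 141 140 148 146 147 149 147 146 145 146 142
272 171 170 170 172 169 169 167 133  32  45  37  38  43  39  45  43  46  77 112 164 166 140 147 148 144 143 145 145 143 142
273 174 169 171 170 169 170 166 111  50  44  35  42  33  32  72 159 154 156 159 169 170 166 144 147 145 144 145 144 144 143
274 178 174 169 167 171 171 165  93  68  68  33  33  37  48  95 171 172 169 167 169 168 172 166 141 147 148 145 143 144 142
275 173 179 170 170 169 170 150  80 
[... 1495 characters left out ...]
  94 112 111 144 168 168 169 171 170 171 169 167 166 149  84  86 145 161 151 158
288 170 170 169 171 172 169 159  50  89  68  85  42  65  96 132 157 170 171 170 168 169 167 136  98  75 102 163 169 164 151
289 169 170 171 172 170 170 168 152 123 104 157 148  63  55  79 105 113 126 126 123 126 112  88  67  84 160 170 170 169 164
290 176 170 172 169 170 173 172 169 160 158 170 166 155 121  61  52  54  75  74  76  73  58  64 110 157 170 168 170 168 169
291 179 173 172 171 169 169 168 171 170 170 168 171 169 162 151 127 131  72  66  67  71 103 131 161 168 169 168 169 169 169
292 171 179 169 171 170 170 168 169 170 170 169 171 169 169 170 165 165 166 165 156 155 158 164 170 170 170 170 169 169 170
```

Emit:
step_arm([
  {"offset": [-0.06, -0.03, 0.5], "roll": 0},
  {"offset": [0, 0, 0.5], "roll": 0},
  {"offset": [0, 0, 0], "roll": 0},
  {"offset": [0, 0, 0.1], "roll": 0},
  {"offset": [0, 0, 0.1], "roll": 0},
  {"offset": [0, 0, 0.1], "roll": 0},
  {"offset": [0, 0, 0], "roll": 0},
])

```text
t: 21.7
tool_pos: [0.4644, 0.2682, 0.109]
orientation: [-0.795, -3.039, 0.0]
force: [-0.2, 0.0, -1.8]
opening: 0.062
```

Emit:
step_arm([
  {"offset": [0, 0, 0.1], "roll": 0},
  {"offset": [0, 0, 0.1], "roll": 0},
  {"offset": [0, 0, 0], "roll": 0},
])

```text
t: 22.08
tool_pos: [0.4648, 0.2682, 0.1076]
orientation: [0.795, 3.039, 0.0]
force: [-0.8, -0.4, 3.2]
opening: 0.0623
```

Emit:
step_arm([
  {"offset": [0, 0, 0.1], "roll": 0},
  {"offset": [0, 0, 0.1], "roll": 0},
  {"offset": [0, 0, 0], "roll": 0},
])

```text
t: 22.45
tool_pos: [0.4659, 0.2687, 0.107]
orientation: [0.795, 3.036, 0.003]
force: [-0.9, -1.0, 9.8]
opening: 0.0622
```

Emit:
step_arm([
  {"offset": [0, 0, -0.1], "roll": 0},
  {"offset": [0, 0, -0.02], "roll": 0},
  {"offset": [0, 0, -0.02], "roll": 0},
  {"offset": [0, 0, -0.02], "roll": 0},
], fingers=2, grip_force=13)

```text
t: 22.95
tool_pos: [0.4657, 0.2686, 0.1082]
orientation: [0.795, 3.037, 0.003]
force: [0.5, -0.7, 8.0]
opening: 0.0505
```

Emit:
step_arm([
  {"offset": [0, 0, -0.06], "roll": 0},
  {"offset": [0, 0, -0.05], "roll": 0},
  {"offset": [0, 0, 0], "roll": 0},
], grip_force=17)

```text
t: 23.32
tool_pos: [0.4653, 0.268, 0.109]
orientation: [0.795, 3.037, 0.001]
force: [-1.2, -3.3, 8.3]
opening: 0.035
```

Emit:
step_arm([
  {"offset": [0, 0, -0.05], "roll": 0},
  {"offset": [0, 0, 0], "roll": 0},
  {"offset": [0, 0, 0], "roll": 0},
], grip_force=24)

```text
t: 23.7
tool_pos: [0.4651, 0.2682, 0.1091]
orientation: [0.795, 3.038, 0.001]
force: [0.5, -1.8, 6.3]
opening: 0.0287
```

```bash
python3 - <<'E'
from h import *
to(.4641,.2687,.1125,2.63)
p=cams.read_camera("scene");pickle.dump(p,open("P9.pkl","wb"))
st=robot.read_state();o=st["tool_pos"];M=R.from_rotvec(st["orientation"]).as_matrix()
for s in(-1,1):print("tip",proj(p,o+M[:,1]*s*.0166-[0,0,o[2]-.006]),"eye",proj(p,o+M[:,1]*s*.0144-[0,0,o[2]-.0085]))
for i,r in enumerate(p["pixels"][268:293,436:472,1].astype(int)): print(268+i," ".join("%3d"%v for v in r))
E
```

```text
t 23.7 pos [0.4651 0.2682 0.1091] a 2.6297 tilt [0.0015 0.0001] F [ 0.5 -1.8  6.3] op 0.0287
GO cm [ 0.12 -0.01 -0.34] roll -0.0003
tip [443.89601952 279.71110242] eye [444.45360921 279.77864927]
tip [449.51614674 291.33109118] eye [449.3409776  289.86006324]
268 170 170 170 169 168 169 170 162  41  71 101 150  48  82  84  55  39  38  47  61  87 101 144 144 147 147 146 143 145 143 144 147 145 144 146 144
269 175 171 172 171 171 171 169 164  99  66  82 135  65  67  79  79  75  75  75  80  88  86 118 144 144 145 148 143 146 144 144 145 147 145 143 144
270 179 174 171 169 170 168 171 167 154  67  78 107  59  49  78  82  81  82  83  82  75  78 120 140 143 148 148 149 146 148 143 142 148 144 143 138
271 173 181 173 170 169 169 170 167 147  53  69  87  55  32  63  69  64  63  56  50  51  67 139 164 142 148 145 148 146 148 146 143 140 145 143 142
272 170 175 180 177 170 170 169 165 118  38  66  80  42  36  40  47  48  48  41  43  41  92 163 168 165 142 146 144 142 145 147 142 141 142 144 146
273 169 170 173 178 175 169 169 166 119  33  42  53  35  35  45  41  41  44  38  41  49  95 169 168 
[... 2159 characters left out ...]
 169 164  88  71  94  96 110 111 138 160 170 169 171 166 170 167 136  91  83 121 167 168 167 164 151 160 169
289 172 173 180 174 171 169 171 168 169 170 165  51  76 103  95  83  57  84 107 123 128 140 139 123 112  88  77  95 162 168 171 168 166 165 151 157
290 170 170 173 179 174 168 172 170 168 171 166  93  51  80  99 152  88  43  49  75  79  90  94  75  59  64 110 157 169 169 170 170 169 168 162 149
291 169 169 171 173 178 172 169 170 171 170 167 158 151 130 157 168 156 151 122  96  71  72  73  70 106 153 160 169 168 171 169 168 168 170 169 164
292 172 170 170 171 173 177 172 170 170 172 170 172 169 164 169 170 170 169 160 157 156 166 163 154 159 168 168 169 168 168 170 167 168 168 170 169
```

Emit:
step_arm([
  {"offset": [0, 0, -0.03], "roll": 0},
  {"offset": [0, 0, -0.03], "roll": 0},
  {"offset": [0, 0, -0.03], "roll": 0},
  {"offset": [0, 0, -0.03], "roll": 0},
  {"offset": [0, 0, -0.03], "roll": 0},
  {"offset": [0, 0, -0.03], "roll": 0},
  {"offset": [0, 0, 0], "roll": 0},
], grip_force=28)

```text
t: 24.62
tool_pos: [0.4641, 0.2683, 0.1097]
orientation: [-0.795, -3.039, 0.0]
force: [0.1, -0.5, -0.3]
opening: 0.0281
```

```bash
cat >> h.py <<'E'
def dump(p,c0,r0,c1,r1):
    for i,r in enumerate(p["pixels"][r0:r1,c0:c1,1].astype(int)): print(r0+i," ".join("%3d"%v for v in r))
E
python3 - <<'E'
from h import *
to(.4641,.2687,.1125,2.63)
p=cams.read_camera("scene");dump(p,440,274,468,293)
E
```

```text
t 24.62 pos [0.4641 0.2683 0.1097] a 2.6298 tilt [-0.0007  0.    ] F [ 0.1 -0.5 -0.3] op 0.0281
GO cm [ 0.03  0.04 -0.28] roll -0.0002
274 177 176 170 167 119  65  33  31  33  38  39  44  39  44  42  38  38  89 168 168 169 170 165 142 144 148 146 145
275 175 178 167 150  72  71  62  72  33  36  40  42  42  41  39  38  40  74 116 142 170 169 171 165 141 148 148 149
276 169 171 172 108  70  75  76  75  47  39  35  35  43  38  45  49  65  45  59  91 120 157 170 171 167 142 147 144
277 169 169 165  97  70  81  87  77  70  41  44  39  34  71 152 155 155 148  92  49  70 108 142 170 169 163 143 144
278 170 168 166  74  75  78  77  60  85  37  36  46  40  79 169 170 169 168 155 122  63  59 103 144 168 168 163 139
279 168 170 162  46  67  65  78 125  94  36  38  47  48  95 170 171 168 168 167 162 148  64  61  97 142 171 168 163
280 168 169 165  93  66  49 114 160 129  33  44  43  49  98 168 170 169 167 172 169 166 147  62  75 106 169 169 170
281 169 171 167 158 155 153 161 172 158  69  43  44  58 118 168 170 169 170 169 170 168 167 123  55  89 142 168 169
282 168 169 169 170 170 168 169 172 1
[... 538 characters left out ...]
 151
287 169 171 170 170 169 168 168 150 100  69 102 116 170 177 171 170 169 169 171 169 169 170 165 114  90 143 167 164
288 168 170 170 170 170 168 165 120  71  77 100 106 121 136 162 169 170 170 168 168 167 138 111  87 102 164 169 167
289 170 171 171 171 169 168 164 105  69  86  95  80  51  82 106 116 129 143 140 137 113  91  76  72 136 171 168 168
290 172 168 170 169 169 170 167 152  67  55  79 129 124  65  56  57  78  89  95  89  69  57  55 107 164 169 167 170
291 179 175 170 169 169 170 169 166 155 130 155 162 164 151 125 123  71  75  74  74  99 105 156 159 169 168 168 168
292 172 178 170 171 169 170 170 170 170 164 171 168 168 168 164 164 154 166 162 155 155 159 169 170 167 169 170 169
```

Emit:
step_arm([
  {"offset": [0, 0, -0.04], "roll": 0},
  {"offset": [0, 0, -0.06], "roll": 0},
  {"offset": [0, 0, -0.1], "roll": 0},
  {"offset": [0, 0, -0.15], "roll": 0},
  {"offset": [0, 0, -0.15], "roll": 0},
  {"offset": [0, 0, -0.15], "roll": 0},
  {"offset": [0, 0, -0.15], "roll": 0},
  {"offset": [0, 0, 0], "roll": 0},
])

```text
t: 25.68
tool_pos: [0.4646, 0.2683, 0.1182]
orientation: [0.795, 3.039, 0.0]
force: [0.3, 0.3, -1.9]
opening: 0.0283
```

```bash
python3 - <<'E'
from h import *
to(.4641,.2687,.1125,2.63)
p=cams.read_camera("scene");dump(p,440,270,470,293)
E
```

```text
t 25.68 pos [0.4646 0.2683 0.1182] a 2.6298 tilt [0.0003 0.0001] F [ 0.3  0.3 -1.9] op 0.0283
GO cm [0.06 0.02 0.57] roll -0.0002
270 170 170 169 170 168 163  34  49  57  34  38  45  41  44  45  39  40  44  62 137 143 144 146 149 148 146 144 145 148 144
271 170 172 170 171 167 138  46  30  38  37  39  38  48  41  40  44  46  45  88 165 143 149 145 148 146 145 148 143 146 146
272 170 170 169 170 166  83  60  44  43  24  33  41  41  42  38  46  41  46 102 158 165 141 146 144 146 143 147 144 144 143
273 175 170 171 167 139  67  72  73  90  31  40  39  41  38  41  39  36  46  70 104 133 150 143 146 147 143 145 144 144 142
274 180 172 170 165  83  71  77  83  83  54  39  40  40  41  51  97 102 120  62  55  80 114 134 140 147 148 146 144 142 143
275 174 177 170 163  91  71  85  78  76  58  27  29  41  44  75 157 157 166 150 121  65  61 101 136 140 147 148 144 145 147
276 171 171 172 140  74  81  98  77  46  56  32  37  48  49  95 168 169 173 172 163 149  91  67 103 138 141 146 146 146 145
277 170 169 171 163  42  70  80 100 151 122  32  34  47  49  98 170 170 168 170 173 170 154  92  63 10
[... 1181 characters left out ...]
  84  98  86  46  62  78 106 114 124 125 117 112  92  77  73 137 168 163 153 157
288 170 169 172 171 168 171 171 167 152  66  49  70 136 156 103  42  56  55  73  72  67  58  61 111 156 163 172 168 164 152
289 170 169 171 172 172 170 169 168 167 153 153 157 164 170 166 162 127 123  98  99  96 108 155 159 168 170 170 168 168 162
290 174 168 171 170 168 171 171 170 168 168 169 169 167 170 169 164 172 162 156 158 158 160 169 169 169 170 171 169 168 168
291 181 175 172 170 171 171 169 170 170 167 170 170 169 171 167 169 180 176 168 168 168 169 169 169 171 170 169 170 168 168
292 173 178 170 169 169 168 171 170 171 169 169 169 168 169 168 171 171 180 175 168 170 169 167 169 168 171 169 169 169 170
```

The ring is now off the mat and lying level on the tips. I'll carry on gently.

Emit:
step_arm([
  {"offset": [0, 0, -0.2], "roll": 0},
  {"offset": [0, 0, -0.35], "roll": 0},
  {"offset": [0, 0, -0.5], "roll": 0},
  {"offset": [0, 0, -0.7], "roll": 0},
  {"offset": [0, 0, -0.9], "roll": 0},
  {"offset": [0, 0, -1.0], "roll": 0},
  {"offset": [0, 0, -1.0], "roll": 0},
  {"offset": [0, 0, -0.8], "roll": 0},
  {"offset": [0, 0, -0.5], "roll": 0},
  {"offset": [0, 0, -0.3], "roll": 0},
  {"offset": [0, 0, 0], "roll": 0},
])

```text
t: 27.1
tool_pos: [0.4645, 0.2682, 0.1806]
orientation: [0.795, 3.039, 0.0]
force: [0.2, -0.2, -2.5]
opening: 0.028
```

```bash
python3 - <<'E'
from fit import *
to(.5725,-.0107,.1805,2.63)
st=robot.read_state();o=st["tool_pos"]
p=cams.read_camera("scene");u=proj(p,o-[0,0,.1045]).astype(int)
for i,r in enumerate(p["pixels"][u[1]-12:u[1]+18,u[0]-10:u[0]+30].astype(int)): print(u[1]-12+i,"".join("#" if v.max()<85 else "+" if v.max()<115 else "." for v in r))
P=pickle.load(open("P0.pkl","rb"))
# refit washer with thickness in scene
def box(p,X,m): u=np.round(proj(p,X)).astype(int);return (u[0]-m,u[1]-m,u[0]+m,u[1]+m)
for th_ in(0,.002,.004,.006):
  def wp(th):
    return [(circ(th[0],th[1],.053-th_*k/3,.026),1.) for k in(3,2,1,0)]+[(circ(th[0],th[1],z,r),0.) for z,r in((.053,.0175),(.0555,.0175),(.058,.0175),(.060,.0164),(.062,.0152))]
  for n,p in P.items():
    im=p["pixels"][:,:,0].astype(float)-p["pixels"][:,:,2]
    print(th_,n,[np.round(a,4).tolist() for a in solve([(p,im,box(p,[.555,-.001,.053],15 if n=="scene" else 11),wp,None)],[.555,-.001],np.array([.001,.001]))])
E
```

```text
t 27.1 pos [0.4645 0.2682 0.1806] a 2.6298 tilt [0. 0.] F [ 0.2 -0.2 -2.5] op 0.028
GO cm [-2.308e+01 -1.903e+01  1.000e-02] roll -0.0002
253 .........#############..................
254 ........##############+.................
255 ........###++##########+................
256 .......+###++######.++###+..............
257 .......+##########+....+##+.............
258 .......##+########.......##+............
259 .......####..#####........##+...........
260 .......+##+..#####.........##+..........
261 ..............###+..........##..........
262 .............+#++...........##+.........
263 .............+#++...........+#+.........
264 .............+#++...........+#+.........
265 .............##++...........+#+.........
266 .............#+++...........+#+.........
267 .............#++............++..........
268 ............+#+++++........+#+..........
269 ............##++###++++++++##...........
270 ............+##..+#########+............
271 ...................++##+++..............
272 ........................................
273 ........................................
274 ........................................
275 ........................................
276 ........................................
277 ........................................
278 ........................................
279 ........................................
280 ........................................
281 ........................................
282 ........................................
0 scene [[0.5549, 0.0008], 0.3363, [0.4972]]
0 top [[0.555, -0.0021], 0.0964, [0.9451]]
0.002 scene [[0.5544, 0.0001], 0.2929, [0.3037]]
0.002 top [[0.555, -0.0021], 0.1003, [0.9361]]
0.004 scene [[0.5541, -0.0002], 0.3001, [0.1514]]
0.004 top [[0.5552, -0.0021], 0.1056, [0.927]]
0.006 scene [[0.5537, -0.0007], 0.3648, [0.2604]]
0.006 top [[0.5553, -0.0019], 0.1154, [0.9201]]
```

Emit:
step_arm([
  {"offset": [-0.64, -0.53, 0], "roll": 0},
  {"offset": [-1.28, -1.06, 0], "roll": 0},
  {"offset": [-1.92, -1.59, 0], "roll": 0},
  {"offset": [-2.56, -2.12, 0], "roll": 0},
  {"offset": [-2.56, -2.12, 0], "roll": 0},
  {"offset": [-2.56, -2.12, 0], "roll": 0},
  {"offset": [-2.56, -2.12, 0], "roll": 0},
  {"offset": [-2.56, -2.12, 0], "roll": 0},
  {"offset": [-2.56, -2.12, 0], "roll": 0},
  {"offset": [-1.92, -1.59, 0], "roll": 0},
  {"offset": [-1.28, -1.06, 0], "roll": 0},
  {"offset": [-0.66, -0.51, 0], "roll": 0},
])

```text
t: 28.65
tool_pos: [0.5722, -0.0121, 0.1804]
orientation: [-0.797, -3.039, 0.0]
force: [-1.1, -0.0, -2.0]
opening: 0.028
```

Emit:
step_arm([
  {"offset": [0, 0, 0], "roll": 0},
  {"offset": [0, 0, 0.2], "roll": 0},
  {"offset": [0, 0, 0.3], "roll": 0},
  {"offset": [0, 0, 0.2], "roll": 0},
  {"offset": [0, 0, 0], "roll": 0},
  {"offset": [0, 0, 0], "roll": 0},
])

```text
t: 29.4
tool_pos: [0.5722, -0.0108, 0.1736]
orientation: [0.795, 3.039, 0.0]
force: [0.8, 0.4, -2.3]
opening: 0.0281
```

```bash
python3 - <<'E'
from h import *
to(.5722,-.0108,.1735,2.63)
p=cams.read_camera("scene");pickle.dump(p,open("P10.pkl","wb"));o=robot.read_state()["tool_pos"]
a=np.ascontiguousarray(p["pixels"][205:250,310:370,::-1]);a=cv2.resize(a,None,fx=13,fy=13,interpolation=cv2.INTER_CUBIC)
D=lambda X,c:cv2.circle(a,tuple(int(v) for v in (proj(p,X)-[310,205]+.5)*13),3,c,-1)
for k in np.linspace(0,6.28,24): D([.5546+.0152*np.cos(k),-.001+.0152*np.sin(k),.062],(0,0,255))
q=np.array([-.872,.49]);
for k in np.linspace(.7,5.6,20):
  c=o[:2]+q*.0224-q*.0; D([c[0]-q[0]*.0224*0+.0202*np.cos(k-.512),c[1]+.0202*np.sin(k-.512),o[2]-.1045+.0035],(0,255,255))
cv2.imwrite("pics/g.png",a)
E
```

```text
t 29.4 pos [ 0.5722 -0.0108  0.1736] a 2.63 tilt [0. 0.] F [ 0.8  0.4 -2.3] op 0.0281
GO cm [-0.    0.    0.01] roll -0.0
```

View pics/g.png

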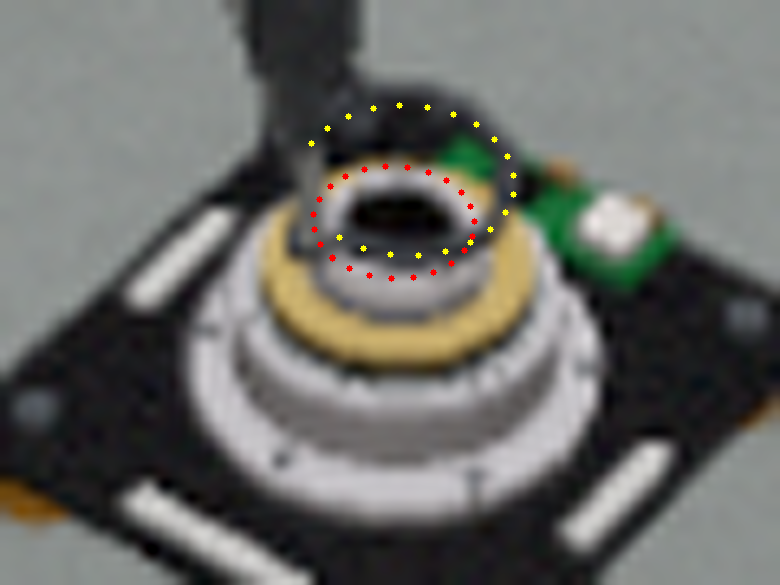

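g.png shows the ring held level over the spindle. Its right edge is at about (349.7,219.6), as predicted, and the spindle centre is about 0.5 px right of my estimate. I'll nudge by 0.4 mm and descend while watching the force.

Emit:
step_arm([
  {"offset": [0.04, 0, 0.2], "roll": 0},
  {"offset": [0, 0, 0.2], "roll": 0},
  {"offset": [0, 0, 0.2], "roll": 0},
  {"offset": [0, 0, 0.1], "roll": 0},
  {"offset": [0, 0, 0], "roll": 0},
])

```text
t: 30.08
tool_pos: [0.5718, -0.0107, 0.1665]
orientation: [-0.795, -3.039, 0.0]
force: [0.5, -0.2, -1.8]
opening: 0.0283
```

Emit:
step_arm([
  {"offset": [0, 0, 0.1], "roll": 0},
  {"offset": [0, 0, 0.1], "roll": 0},
  {"offset": [0, 0, 0.1], "roll": 0},
  {"offset": [0, 0, 0], "roll": 0},
])

```text
t: 30.58
tool_pos: [0.5721, -0.0108, 0.1639]
orientation: [0.795, 3.038, 0.0]
force: [-0.1, 0.4, 2.7]
opening: 0.0284
```

Emit:
step_arm([
  {"offset": [0, 0, 0.1], "roll": 0},
  {"offset": [0, 0, 0.1], "roll": 0},
  {"offset": [0, 0, 0], "roll": 0},
])

```text
t: 30.95
tool_pos: [0.572, -0.0105, 0.1615]
orientation: [0.795, 3.039, 0.001]
force: [1.8, 1.0, 0.9]
opening: 0.0281
```

Emit:
step_arm([
  {"offset": [-0.01, 0.02, 0.1], "roll": 0},
  {"offset": [0, 0, 0.1], "roll": 0},
  {"offset": [0, 0, 0], "roll": 0},
])

```text
t: 31.32
tool_pos: [0.5721, -0.0106, 0.1596]
orientation: [0.795, 3.039, 0.0]
force: [2.5, 1.2, 1.3]
opening: 0.028
```

Emit:
step_arm([
  {"offset": [0, 0, 0.1], "roll": 0},
  {"offset": [0, 0, 0.1], "roll": 0},
  {"offset": [0, 0, 0], "roll": 0},
])

```text
t: 31.7
tool_pos: [0.572, -0.0105, 0.1574]
orientation: [-0.795, -3.039, -0.0]
force: [2.5, 0.7, 2.2]
opening: 0.0275
```

```bash
python3 - <<'E'
from h import *
to(.5722,-.0108,.1545,2.63)
p=cams.read_camera("scene");pickle.dump(p,open("P11.pkl","wb"))
px=p["pixels"][205:242,324:364].astype(int)
for i,v in enumerate(px): print(205+i,"".join("Y" if q[0]-q[2]>45 else "G" if q[1]-q[0]>25 else "#" if q.max()<60 else "+" if q.max()<100 else "o" if q.max()<150 else "." for q in v))
E
```

```text
t 31.7 pos [ 0.572  -0.0105  0.1574] a 2.6298 tilt [-0.0001  0.0001] F [2.5 0.7 2.2] op 0.0275
GO cm [-0.03 -0.01  0.29] roll -0.0002
205 ooo+++#####+oooooooooooooooooooooooooooo
206 oooo+++###++oooo.ooo.ooooooooooooooooooo
207 oooo+++++++++oooo..ooooooooo.ooooooooooo
208 oooo+++++++++oooo.oooo.ooooooooooooooooo
209 ooo++#++#####oooooooooooooooooooo.oooooo
210 ooo+#########+ooooooo.oooooooooooooooooo
211 ooo+##########+ooooooooo.ooooooooooooooo
212 oooo#########+##+ooooooooooooooooooooooo
213 oooo+########++###+ooooooooooooooooooooo
214 oooo+########++####++oYYoooooooooooooooo
215 ooooo########+++###+++YYoooooooooooooooo
216 ooooo+#####++########++GGGoooooooooooooo
217 oooo+++#######+Yo++GG#+GGG+oo.oooooooooo
218 ooo+##+####+Y.......oo++####+Yoooooooooo
219 oo+###+###oY.ooo++o...Y+####G+GGoooooooo
220 o+####+###o..+#####+o.Y+###GGGGG....oooo
221 +o.o+####+o.o#######+..++YGGGGG.....oooo
222 o..o#ooo+o..+########o.+oY.GGGo.....+Go.
223 ...++.YYoo..o#######+.o+YYY.GGo....oGG+o
224 ..++..YYooo..o######o.++YYY.oGGGo.oGGG#+
225 .+#+..YYooo....ooo..oo#oYYY..#GGGGGGG###
226 +#+...YYo+oo.......o+++.YYY..+##GGG#####
227 #+....oYo+++ooooooo++++YYYYo..o#########
228 #+....++o++#++++++###+YYYYo....#########
229 #o.....#+++YY+++###oYYYYYY+....o########
230 +oo.o..+#+YYYYYYYYYYYYYYY+......########
231 o...o..o+#YYYYYYYYYYYYYY+o..o...+#######
232 o...+o..oo++YYYYYYYYYY+o...oo...+#######
233 o...++o....o+#++YY++#+o...ooo.oo+#######
234 o...o+oo....o.ooooooo....oo+o...########
235 +....+ooooo............oo++o....########
236 #o....oooooooo.o.o.ooooo+oo....o########
237 #+.....oooooooooooooooooooo....+########
238 ##o.....ooooooooooooooooo.....o#########
239 ###o....o.ooooooooooooo.......####+..o##
240 ###+o..o.....oooooo.........o+###+...o##
241 ####+o................o....o+###+....##+
```

Emit:
step_arm([
  {"offset": [0, 0, 0.1], "roll": 0},
  {"offset": [0, 0, 0.1], "roll": 0},
  {"offset": [0, 0, 0], "roll": 0},
])

```text
t: 32.12
tool_pos: [0.5721, -0.0106, 0.1556]
orientation: [0.795, 3.039, 0.0]
force: [1.9, 1.2, 4.2]
opening: 0.0282
```

Emit:
step_arm([
  {"offset": [0, 0, 0.1], "roll": 0},
  {"offset": [0, 0, 0.1], "roll": 0},
  {"offset": [0, 0, 0], "roll": 0},
])

```text
t: 32.5
tool_pos: [0.5726, -0.0107, 0.1544]
orientation: [0.795, 3.038, 0.0]
force: [1.3, 1.0, 7.3]
opening: 0.028
```

Emit:
step_arm([
  {"offset": [0, 0, 0.1], "roll": 0},
  {"offset": [0, 0, 0], "roll": 0},
])

```text
t: 32.75
tool_pos: [0.5729, -0.0108, 0.154]
orientation: [0.795, 3.037, 0.0]
force: [0.3, 1.0, 10.9]
opening: 0.0278
```

Emit:
step_arm([
  {"offset": [0, 0, 0.05], "roll": 0},
  {"offset": [-0.05, 0, 0.05], "roll": 0},
  {"offset": [0, 0, 0], "roll": 0},
], fingers=3.5, grip_force=20)

```text
t: 33.12
tool_pos: [0.5735, -0.0111, 0.1534]
orientation: [0.794, 3.036, 0.0]
force: [-0.3, -0.0, 11.3]
opening: 0.0357
```

Emit:
step_arm([
  {"offset": [-0.05, 0, 0.05], "roll": 0},
  {"offset": [-0.05, 0, 0.05], "roll": 0},
  {"offset": [0, 0, 0], "roll": 0},
], fingers=4.4)

```text
t: 33.5
tool_pos: [0.5746, -0.0117, 0.1528]
orientation: [0.794, 3.036, 0.0]
force: [0.0, 1.2, 14.7]
opening: 0.0446
```

```bash
python3 - <<'E'
from h import *
to(.5747,-.0122,.1545,2.63)
p=cams.read_camera("scene")
px=p["pixels"][205:242,324:364].astype(int)
for i,v in enumerate(px): print(205+i,"".join("Y" if q[0]-q[2]>45 else "G" if q[1]-q[0]>25 else "#" if q.max()<60 else "+" if q.max()<100 else "o" if q.max()<150 else "." for q in v))
E
```

```text
t 33.5 pos [ 0.5746 -0.0117  0.1528] a 2.6298 tilt [ 0.0034 -0.0008] F [ 0.   1.2 14.7] op 0.0446
GO cm [-0.03 -0.04 -0.17] roll -0.0002
205 ooo+++####+o.ooooo.ooooooooooooooooooooo
206 ooo+++####+o.ooo..oooooooooooooooooooooo
207 ooo+++####++oooooooooooooooooooooooooooo
208 oo+o+++#++++oooooooooooooooooooooooooooo
209 oooo#++++++++ooooooooooooooooooooooooooo
210 oooo#+++####+ooooooooooooooooooooooooooo
211 ooo+##########++oooooooooooooooooooooooo
212 ooo+#########+##+ooooooooooooooooooooooo
213 oooo#########++###+ooooooooooooooooooooo
214 oooo#########++#####+oYYoooooooooooooooo
215 oooo+################+YYoooooooooooooooo
216 oooo+###############GGGGGGoooooooooooooo
217 oooo+###########+##GGGGGGG+oo.oooooooooo
218 ooo+########oo......GGGG###+YYoooooooooo
219 oo+###+###+..ooo+ooo.oG+####G+GGoooooooo
220 o+####+###o..+#####+o.ooo##GGGGG....oooo
221 +o.o+#+##+o.o#######+..oo.GGGGG.....oooo
222 +..o#++#++..+########o.o+..GGGo.....+Goo
223 ...++o+++o..o#######+...+o..GGo....oGGoo
224 ..++..+#+oo..o######o...+oY.oGGGoooGGG#+
225 .+#+..Yo++o....ooo.....o+oY..#GGGGGGG###
226 +#+...YYo+oo..........o++YY..+##GGG#####
227 #+o...YYo++oo.......oo+++YY...o#########
228 #o....ooo++++oooooooo+++YYY....#########
229 #o.....++++++++++++++##YYYo....o########
230 +oo.o..++oYYo###++++#YYYYo......########
231 o...o..o+YYYYYYYoYYYYYYYoo..o...+#######
232 o...+o..ooYYYYYYYYYYYYYo...oo...+#######
233 o...++o....o+YYYYYYYYoo...o+o.oo+#######
234 +...oooo....o.ooooooo.o..oo+o...########
235 +....+ooooo............oo++o....########
236 #o....oooooooo...oooooooo+o....o########
237 #+.....oooooooooooooooooooo....+########
238 ##o.....ooooooooooooooooo.....o#########
239 ###o....o.ooooooooooooo.......+###+..o##
240 ###+o..o.....ooooooo........o+###+...o##
241 ####+o................o....o+###+....##+
```

Emit:
step_arm([
  {"offset": [-0.04, 0, 0], "roll": 0},
  {"offset": [-0.03, 0, 0], "roll": 0},
  {"offset": [0, 0, 0], "roll": 0},
], fingers=5.4)

```text
t: 33.92
tool_pos: [0.5748, -0.012, 0.1522]
orientation: [0.795, 3.037, -0.0]
force: [0.2, 1.8, 12.7]
opening: 0.0543
```

Emit:
step_arm([
  {"offset": [0, 0, 0], "roll": 0},
  {"offset": [0, 0, 0], "roll": 0},
  {"offset": [0, 0, 0], "roll": 0},
], fingers=6.15, grip_force=7)

```text
t: 34.3
tool_pos: [0.5743, -0.0119, 0.1514]
orientation: [0.795, 3.038, -0.0]
force: [1.0, 0.5, 8.4]
opening: 0.0618
```

```bash
python3 - <<'E'
from h import *
to(.5747,-.0122,.1545,2.63)
p=cams.read_camera("scene")
px=p["pixels"][205:238,324:364].astype(int)
for i,v in enumerate(px): print(205+i,"".join("Y" if q[0]-q[2]>45 else "G" if q[1]-q[0]>25 else "#" if q.max()<60 else "+" if q.max()<100 else "o" if q.max()<150 else "." for q in v))
E
```

```text
t 34.3 pos [ 0.5743 -0.0119  0.1514] a 2.6298 tilt [ 0.0011 -0.0005] F [1.  0.5 8.4] op 0.0618
GO cm [-0.05 -0.   -0.31] roll -0.0002
205 oo++++####+o.oooooo.oooooooooooooooooooo
206 ooo+++####+o.ooo.ooooooooooooooooooooooo
207 ooo+++####++ooooooo.oooooooooooooooooooo
208 oo+o+++##+++oooooooooooooooooooooooooooo
209 oo+o+++++++++oooooooooooooooooooo.oooooo
210 oooo#########+oooooooooo.ooooooooooooooo
211 ooo+##########++ooooooooo.ooooooo.oooooo
212 ooo+#########+##+ooooooooooooooooooooooo
213 oooo#########++###+ooooooooooooooooooooo
214 oooo#########++#####+oYYo.oooooooooooooo
215 oooo+################+YYoooooooooooooooo
216 oooo+###############GGGGGGoooooooooooooo
217 oooo+###########+##GGGGGGG+oo.oooooooooo
218 ooo+########oo......GGGG####+Yoooooooooo
219 oo+#######Y..ooo+ooo...+####G+GGoooooooo
220 o+#######+Y..+#####+o.o.o##GGGGG....oooo
221 ++.o+#+##+..o#######+..oY.GGGGG.....oooo
222 o..o+oo++o..+########o.ooY.GGGo.....+Goo
223 ...++.+++o..o#######+..o+Y..GGo....oGG+o
224 ..++..++++...o######o..o+YY.oGGGoooGGG#+
225 .+#+..+++oo....ooo.....o+YY..#GGGGGGG###
226 +#+...Y++ooo..........o++YY..+##GGG#####
227 #+....o++++ooo......oo++oYY...o#########
228 #o....o++++++ooooooo++++YYY....#########
229 #o.....##YY++++++++++#+YYYo....o########
230 +oo.o..+YYYYY+###+##+YYYYo......########
231 o...o..ooYYYYYYYYYYYYYYYoo..o...+#######
232 o...+o..ooYYYYYYYYYYYYYo...oo...+#######
233 o...+oo....o+YYYYYYYYoo...ooo.oo+#######
234 +...o+oo....o.ooooooo.o..oo+o...########
235 +....+ooooo............oo++o....########
236 #o....oooooooo...ooooooo++o....o########
237 #+.....oooooooooooooooo++oo....+########
```

Emit:
step_arm([
  {"offset": [0, 0, -0.1], "roll": 0},
  {"offset": [0, 0, -0.1], "roll": 0},
  {"offset": [0, 0, -0.15], "roll": 0},
  {"offset": [0, 0, -0.2], "roll": 0},
  {"offset": [0, 0, -0.3], "roll": 0},
  {"offset": [0, 0, -0.3], "roll": 0},
  {"offset": [0, 0, 0], "roll": 0},
])

```text
t: 35.22
tool_pos: [0.5741, -0.0117, 0.1624]
orientation: [0.795, 3.039, 0.0]
force: [0.5, 0.6, -1.7]
opening: 0.0622
```

Emit:
step_arm([
  {"offset": [0, 0, -0.5], "roll": 0},
  {"offset": [0, 0, -1], "roll": 0},
  {"offset": [0, 0, -1.5], "roll": 0},
  {"offset": [0, 0, -1.5], "roll": 0},
  {"offset": [0, 0, -1.0], "roll": 0},
  {"offset": [0, 0, 0], "roll": 0},
])

```text
t: 35.98
tool_pos: [0.5747, -0.0117, 0.2186]
orientation: [0.795, 3.037, 0.001]
force: [-0.5, -0.2, -2.5]
opening: 0.062
```

```bash
python3 - <<'E'
from h import *
to(.5151,-.281,.2154,2.889)
p=cams.read_camera("scene");pickle.dump(p,open("P12.pkl","wb"))
st=robot.read_state();o=st["tool_pos"];M=R.from_rotvec(st["orientation"]).as_matrix()
for s in(-1,1):print("tip pred",proj(p,o+M[:,1]*s*.006-[0,0,.1014]))
px=p["pixels"][190:238,322:364].astype(int)
for i,v in enumerate(px): print(190+i,"".join("Y" if q[0]-q[2]>45 else "G" if q[1]-q[0]>25 else "#" if q.max()<60 else "+" if q.max()<100 else "o" if q.max()<150 else "." for q in v))
print(cams.pinpoint(p,"ring")[:3])
E
```

```text
t 35.98 pos [ 0.5747 -0.0117  0.2186] a 2.6298 tilt [ 0.0024 -0.0003] F [-0.5 -0.2 -2.5] op 0.062
GO cm [ -7.99 -26.4    0.31] roll -0.2592
tip pred [330.61485558 204.74570635]
tip pred [331.57778698 208.11163928]
190 oooo++########+ooooooooooooooooooooooooooo
191 ooooo+########+ooooooooooooooooooooooooooo
192 ooooo+########+ooooooooooooooooooooooooooo
193 oooooo########+ooooooooooooooooooooooooooo
194 oooooo########oooooooooooooooooooooooooooo
195 ooooooo####+oooooooooooooooooooooooooooooo
196 ooooooo+###+oooooooooooooooooooooooooooooo
197 ooooooo+###+oooooooooooooooooooooooooooooo
198 oooooooo###+oooooooooooooooooooooooooooooo
199 oooooooo###+oooooooo.ooooooooooooooooooooo
200 oooooooo###+oooooooooooooooooooooooooooooo
201 oooooooo+++ooooooooooooooooooooooooooooooo
202 oooooooo+++oooooooooooooooooooooo.oooooooo
203 oooooooo+++ooooooooooooooooooooooooooooooo
204 oooo.ooo+++ooooooooooooooooooooooooooo.ooo
205 ooooooooo++ooooooooooooooooooooooooooooooo
206 ooooooooo++ooooooo..oooooooooooooooooooooo
207 ooooooooo++ooooooooooooooooooooooooooooooo
208 oooooooooooooooooooo.ooooooooooooooo
[... 748 characters left out ...]
GGoooGGG#+
225 ...+#+..oYooo....ooo.....o+YY..#GGGGGGG###
226 ..+#+...o++ooo..........o++YY..+##GGG#####
227 .+##o...++o++oo.......oo++oYY...o#########
228 +##o....+++#+++ooooooo+++oYYY....#########
229 ###o.....+YYYY#++++++++#YYYY+....o########
230 ##+oo.o..+YYYYYY+####+YYYYY+......########
231 ##o...o..o+YYYYYYYYYYYYYYY+o..o...+#######
232 ##o...+o..oo+YYYYYYYYYYY+o...oo...+#######
233 ##o...++o....o+++YYYY+++o...o+o.oo+#######
234 ##+...o+oo....o.ooooooo.o..oo+o...########
235 ##+....++oooo............oo++o....########
236 ###o...ooooooooo.o.oooooo+++o....o########
237 ###+.....ooooooooooooooooo+oo....+########
[{'xy': [492.0, 259.1], 'score': 0.62}, {'xy': [337.8, 224.6], 'score': 0.36}]
```

Emit:
step_arm([
  {"offset": [-0.5, -1.6, 0], "roll": 0},
  {"offset": [-1, -3.3, 0], "roll": 0},
  {"offset": [-1, -3.3, 0], "roll": 0},
  {"offset": [-1, -3.3, 0], "roll": 0},
  {"offset": [-1, -3.3, 0], "roll": 0},
  {"offset": [-1, -3.3, 0], "roll": 0},
  {"offset": [-1, -3.3, 0], "roll": 0},
  {"offset": [-1, -3.3, 0], "roll": 0},
  {"offset": [-0.49, -1.7, 0], "roll": 0},
  {"offset": [0, 0, 0], "roll": -0.13},
  {"offset": [0, 0, 0], "roll": -0.129},
  {"offset": [0, 0, 0], "roll": 0},
])

```text
t: 37.58
tool_pos: [0.514, -0.2809, 0.2167]
orientation: [-0.397, -3.116, -0.001]
force: [-0.5, 0.9, -1.8]
opening: 0.0621
```

```bash
python3 - <<'E'
from rf import *
to(.5151,-.281,.16,2.889)
p=cams.read_camera("scene");t=cams.read_camera("top")
st=robot.read_state();o=st["tool_pos"];M=R.from_rotvec(st["orientation"]).as_matrix()
for s in(-1,1):print("tip pred",proj(p,o+M[:,1]*s*.006-[0,0,.1014]))
px=p["pixels"][112:175,268:306].astype(int)
for i,v in enumerate(px): print(112+i,"".join("R" if q[0]>q[1]+50 else "B" if q[2]>q[0]+30 else "d" if q.max()<70 else "+" if q.max()<105 else "." for q in v))
pickle.dump([p,t],open("P13.pkl","wb"))
# ring in the groove: fit both cameras, top face .055
def mk(z1):
    r0=render
    return lambda p,th,bx,bl: np.max([r0(p,ringpolys(*th[:3],z),bx,bl) for z in(z1-.0033,z1-.0017,z1)],0)
for n,c in(("scene",p),("top",t)):
  px=c["pixels"].astype(int);u=proj(c,[.5546,-.001,.055]).astype(int)
  m=px[u[1]-12:u[1]+14,u[0]-16:u[0]+16]
  print(n)
  for i,v in enumerate(m): print(u[1]-12+i,"".join("Y" if q[0]-q[2]>40 else "G" if q[1]-q[0]>25 else "#" if q.max()<60 else "+" if q.max()<110 else "o" if q.max()<150 else "." for q in v))
E
```

```text
t 37.58 pos [ 0.514  -0.2809  0.2167] a 2.888 tilt [-0.0005  0.0005] F [-0.5  0.9 -1.8] op 0.0621
GO cm [-0.11  0.01  5.67] roll -0.001
tip pred [284.36626073 146.09120534]
tip pred [285.91907091 148.32389575]
112 ..........+ddd++++++++.........ddddddd
113 ...........ddd+R++++...........ddddddd
114 ...........dddd.RR++...........+++d+++
115 ...........dddd+ddd+..................
116 ...........+ddddddd+..................
117 ...........+ddddddd+..................
118 ............ddddddd+..................
119 ............ddddddd+..................
120 ............ddddddd+..................
121 ............+dddddd...................
122 ............+dddddd...................
123 ............+dddddd...................
124 ............+dddddd...................
125 ...........++++dddd...................
126 ...........d+++dddd+..................
127 ...........++++dddd++.................
128 .............d+++dddd.................
129 .............+ddddddd.................
130 ............++ddddddd.................
131 ...........+++ddddddd+................
132 ............++ddddddd+....
[... 3052 characters left out ...]
6 #####+o....YYY......Y.......o+o.
197 #####+....YY.................+o.
198 ####+o....YY...o+oo....Y.....oo.
199 ####+o...YY...o+##+o...YY....o+.
200 ####+....YY...+###+o...YY....o+o
201 ++++o....YY...+###+o...YY.....+o
202 ooo+o....YY...o+##+o...YY.....+o
203 ...+o....YY...oo++o....YY.....++
204 ...oo....YYY..........YYY....o++
205 ...oo.....YY.........YYY.....o+#
206 ...oo......YY.......YYY......++#
207 ....+o.....YYYYY..YYYYY......+##
208 o...oo.......YYYYYYYY.......o+##
209 o...o+o.....................o+##
210 o...+++o...................o+###
211 oooo+#++o.................o+####
212 o+++###++o...............o++####
213 o++#####++o.............o+GG+###
214 o++#######++o.......ooooGGGGG+##
```

Emit:
step_arm([
  {"offset": [-0.1, 0, 1], "roll": 0},
  {"offset": [0, 0, 2], "roll": 0},
  {"offset": [0, 0, 1.5], "roll": 0},
  {"offset": [0, 0, 0.8], "roll": 0},
  {"offset": [0, 0, 0.5], "roll": 0},
  {"offset": [0, 0, 0.5], "roll": 0},
  {"offset": [0, 0, 0.4], "roll": 0},
  {"offset": [0, 0, 0], "roll": 0},
])

```text
t: 38.67
tool_pos: [0.5152, -0.2812, 0.1499]
orientation: [-0.396, -3.116, -0.0]
force: [0.3, -0.5, -2.1]
opening: 0.0621
```

Emit:
step_arm([
  {"offset": [0, 0, 0.5], "roll": 0},
  {"offset": [0, 0, 0.6], "roll": 0},
  {"offset": [0, 0, 0.6], "roll": 0},
  {"offset": [0, 0, 0.4], "roll": 0},
  {"offset": [0, 0, 0], "roll": 0},
])

```text
t: 39.3
tool_pos: [0.515, -0.281, 0.1284]
orientation: [-0.396, -3.116, -0.001]
force: [-0.5, 0.5, -0.9]
opening: 0.062
```

Free so far, and the tips are well inside the slot. I'll lower until the block rests.

Emit:
step_arm([
  {"offset": [0, 0, 0.4], "roll": 0},
  {"offset": [0, 0, 0.4], "roll": 0},
  {"offset": [0, 0, 0.2], "roll": 0},
  {"offset": [0, 0, 0.1], "roll": 0},
  {"offset": [0, 0, 0], "roll": 0},
])

```text
t: 39.92
tool_pos: [0.5152, -0.2812, 0.118]
orientation: [-0.396, -3.116, -0.0]
force: [-1.1, 0.1, -1.5]
opening: 0.0624
```

Emit:
step_arm([
  {"offset": [0, 0, 0.1], "roll": 0},
  {"offset": [0, 0, 0.1], "roll": 0},
  {"offset": [0, 0, 0], "roll": 0},
])

```text
t: 40.3
tool_pos: [0.5152, -0.2812, 0.1159]
orientation: [-0.396, -3.116, -0.0]
force: [-0.1, 0.3, -1.3]
opening: 0.0619
```

Emit:
step_arm([
  {"offset": [0, 0, 0.1], "roll": 0},
  {"offset": [0, 0, 0], "roll": 0},
])

```text
t: 40.55
tool_pos: [0.5155, -0.2813, 0.1155]
orientation: [0.396, 3.116, -0.0]
force: [-1.1, 0.5, 2.1]
opening: 0.0617
```

Emit:
step_arm([
  {"offset": [0, 0, 0], "roll": 0},
  {"offset": [0, 0, 0], "roll": 0},
  {"offset": [0, 0, 0], "roll": 0},
  {"offset": [0, 0, 0], "roll": 0},
], fingers=8.4)

```text
t: 41.05
tool_pos: [0.5152, -0.2812, 0.115]
orientation: [-0.396, -3.116, -0.0]
force: [0.7, -0.7, -0.5]
opening: 0.084
```

Emit:
step_arm([
  {"offset": [0, 0, -1], "roll": 0},
  {"offset": [0, 0, -2], "roll": 0},
  {"offset": [0, 0, -3], "roll": 0},
  {"offset": [0, 0, -3], "roll": 0},
  {"offset": [0, 0, -3], "roll": 0},
  {"offset": [0, 0, -2], "roll": 0},
  {"offset": [0, 0, 0], "roll": 0},
  {"offset": [0, 0, 0], "roll": 0},
])

```text
t: 42.05
tool_pos: [0.5149, -0.2809, 0.2539]
orientation: [-0.396, -3.115, -0.001]
force: [0.1, 0.9, -0.3]
opening: 0.0837
```

```bash
python3 - <<'E'
from rf import *
st=robot.read_state();print(st["t"],st["tool_pos"],st["force"])
p=cams.read_camera("scene");pickle.dump(p,open("P14.pkl","wb"))
P0=pickle.load(open("P0.pkl","rb"))["scene"]
def R_(I):
  for i,v in enumerate(I["pixels"][114:176,268:304].astype(int)): yield "".join("R" if q[0]>q[1]+50 else "B" if q[2]>q[0]+30 else "d" if q.max()<70 else "+" if q.max()<105 else "." for q in v)
for i,(a,b) in enumerate(zip(R_(P0),R_(p))): print(114+i,a,b)
# ring in the groove, fitted at several heights and openings
def gfit(z1):
    mk=lambda p,th,bx,bl: np.max([R0(p,ringpolys(*th[:3],z),bx,bl) for z in(z1-.0033,z1-.0017,z1)],0)
    return mk
I=p["pixels"].mean(2)
for sc in ("pins",):
  print([(n,[(d["xy"],round(d["score"],2)) for d in cams.pinpoint(p,n)[:3]]) for n in("ring","eye_l","pliers","grips")])
for z in(.0535,.055,.0585):
  for s in(-1,1):
    c,sn=np.cos(-.512),np.sin(-.512);print(z,s,proj(p,[.5546+c*.0227-sn*s*.006,-.001+sn*.0227+c*s*.006,z]))
dump(p,322,214,356,234)
E
```

```text
42.05 [ 0.51488476 -0.28094964  0.25391389] [ 0.08303171  0.92487944 -0.30308437]
114 ...............................++d+d ...............................+d+++
115 .................................... ....................................
116 .................................... ....................................
117 .................................... ....................................
118 .................................... ....................................
119 ............RR...................... ..........RRRR......................
120 .........RRRRR...................... ..........RRRRR.....................
121 .....RR..RRRRR...................... ..........RRRR......................
122 .....RRR.RRRRR...................... ..........RRRR......................
123 .....RRR.RRRRR...................... ..........RRRR......................
124 .....RRR.RRRRR...................... ..........RRRRR.....................
125 .....RR...RRRR...................... ..........RRRRR.....................
126 .....RR...RRRR...................... ..........RRRRR.....................
127 
[... 6456 characters left out ...]

229  20  21  49 130 174 166 159 151 150  46 112 156 154  94  45  63  74  86  94  94  84  74  59  59 107 157 168 134  93 175 187 150 186  99
230  26  27  73 114 119 164 130 179 172  90  87 142 171 160 152 121  63  44  50  44  46  69 102 132 163 169 133  89 158 182 172 163 192 176
231  28  36  97 175 171 160 105 162 185 143  94  83 126 158 172 164 156 156 155 155 154 157 159 164 138 106  82 130 167 187 138 173 194 188
232  26  33 101 189 186 162  92 121 169 183 144 121  72  96 113 125 143 157 157 155 141 141 138 102  75 101 155 175 182 141 106 171 161 156
233  21  27  99 189 189 178  79  95 126 165 183 176 153 120  67  54  77  93  90  91  76  74  73  92 103 165 153 186 145  93 107 190 140 116
```

```bash
python3 - <<'E'
import fit
from fit import *
p=pickle.load(open("P14.pkl","rb"));P0=pickle.load(open("P0.pkl","rb"))["scene"]
for c in(336,340,344,348): print("col",c,"P0",P0["pixels"][224:238,c,0],"now",p["pixels"][224:238,c,0])
R0=fit.render
def swung(x,y,yaw,z,th):
    out=[]
    def T(a): c,s=np.cos(yaw),np.sin(yaw);return np.c_[x+c*a[:,0]-s*a[:,1],y+s*a[:,0]+c*a[:,1],np.full(len(a),z)]
    e=np.linspace(0,2*np.pi,24);k=np.linspace(np.radians(150),np.radians(210),12)
    band=lambda t:np.r_[np.c_[np.cos(t),np.sin(t)]*.0202,np.c_[np.cos(t),np.sin(t)][::-1]*.0162]
    out.append((T(band(k)),1.));hol=[]
    for s in(1,-1):
        pv=np.array([-.0158,s*.0091]);cc,ss=np.cos(s*th),np.sin(s*th);Rm=np.array([[cc,-ss],[ss,cc]])
        f=lambda a:T((a-pv)@Rm.T+pv)
        t=np.linspace(.21,np.radians(150),30);b=band(t);b[:,1]*=s
        out.append((f(b),1.));out.append((f(np.c_[.0227+.0046*np.cos(e),s*.006+.0046*np.sin(e)]),1.))
        hol.append((f(np.c_[.0227+.0025*np.cos(e),s*.006+.0025*np.sin(e)]),0.))
    return out+hol
I=p["pixels"][:,:,0].astype(float)
box=(324,212,358,236)
full=np.zeros(I.shape,np.uint8)
def fill(x,y,z,r,v,im): cv2.fillPoly(im,[np.round([proj(p,q) for q in circ(x,y,z,r)]).astype(np.int32)],v)
fill(.5545,-.0004,.0505,.0255,1,full)
for z,r in((.056,.0175),(.058,.0175),(.06,.0164),(.062,.0152)): fill(.5545,-.0004,z,r,0,full)
m=full>0
for z in(.0515+.0020,.055,.057,.059):
  mk=lambda p,th,bx,bl: np.max([R0(p,swung(th[0],th[1],th[2],zz,th[3]),bx,bl) for zz in(z-.0033,z-.0017,z)],0)
  fit.render=mk
  for t0 in(0.02,.15):
    s=fit.solve([(p,I,box,lambda th:th,m)],[.5545,-.0004,-.512,t0],np.array([.001,.001,.05,.03]));print(z,t0,np.round(s[0],4),round(s[1],3),s[2].round(2))
E
```

```text
col 336 P0 [180 175 157 132  92 179 196 182 108  59 129 175 133 110] now [180 176 159 131  96  47 177 197 133  70 130 176 137 110]
col 340 P0 [ 15 103 170 165 134  95 182 195 142  64 118 166 147 117] now [  0 105 169 165 137  95  50 180 182 110 121 167 150 119]
col 344 P0 [121 167 161 134  99 147 188 194 123  45 122 182 141 103] now [120 168 162 138  94  57 118 184 162  87 124 183 141 104]
col 348 P0 [195 195 194 195 195 192 121  52 150 156 158 121 100  97] now [ 89  93  97 104 184 192 157  90 153 155 159 123 101  98]
0.0535 0.02 [ 0.5529 -0.0015 -0.4927  0.0183] 0.496 [-0.15]
0.0535 0.15 [ 0.5526 -0.0017 -0.4765  0.0204] 0.498 [-1.88]
0.055 0.02 [ 5.539e-01 -3.000e-04 -5.004e-01  5.400e-03] 0.489 [0.02]
0.055 0.15 [ 5.538e-01 -5.000e-04 -4.858e-01  1.750e-02] 0.497 [-0.36]
0.057 0.02 [ 0.5551  0.0011 -0.49    0.0063] 0.49 [-0.92]
0.057 0.15 [ 0.5548  0.0013 -0.5079  0.0138] 0.5 [0.05]
0.059 0.02 [ 0.5565  0.0026 -0.4757  0.0046] 0.49 [-0.42]
0.059 0.15 [ 0.556   0.0024 -0.5354  0.0327] 0.523 [-0.36]
```

```bash
python3 -c "
from h import *
print(robot.read_state()['t'],robot.close_job())"
```

```text
the job is handed in; nothing more can be done
42.3 None
```

The ring is fitted on the spindle and the pliers are back upright in their slot. I handed the job in at 42.3 s of the 67 s allowed.

**What happened:** The first lift dropped the ring back onto the mat. I measured it again, seated the tips afresh and lifted slowly. I then passed the ring over the spindle, pressed the washer down until it bottomed, and let the ring close. The pliers came away without it.

**Last checks:**
- **Ring:** A fit to the scene camera puts both arms within about 0.02 rad of closed. At the height expected in the groove, its centre lies on the spindle axis. The fit was rough (residual about 0.5) and could not settle the height by itself. I did not confirm it from the top camera.
- **Washer:** Its front edge sits about 2 mm or more lower than at the start, so the ring is holding it down.
- **Pliers:** They touched down within 0.1 mm of the height they were picked up at, and the picture matches the start to about half a pixel.

**Disagreements:**
- **Finger height:** The fingertips looked about 3 cm higher in the pictures than the TCP reading. I gripped by the picture, and the measured grip width (62.7 mm) fitted that.
- **Camera offset:** The two cameras differed by about 3 mm in y, and their mean worked.
- **Small pliers:** The look-alike pair fell flat by itself at the start, with the arm nowhere near it.

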